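# Check three brass bars with the metal tester

### The arm

A 6-joint arm with a two-finger parallel gripper is mounted at the origin on the work surface. World frame = base frame: x ahead of the robot, y to its left, z up, the work surface at z = 0. Lengths are in mm, angles in rad, forces in N, time in s.
With the tool pointing down it reaches from about 300 to 1000 mm from the base axis. Payload 5.1 kg.
Tool frame: the origin (TCP) lies midway between the tips of the shut fingers; the grasp point (between the pads) lies 19 mm behind it; z points along the fingers, y is the line along which they close (so a half turn about z gives the same grasp; the last joint's range is limited). The gripper opens to 95 mm and grips with 3 to 60 N. Pads are 20 mm wide; open, the fingers measure 119 mm over their backs; the gripper's body (75 mm by 180 mm) begins 59 mm behind the grasp point.
Start: joints at [-1.265, 0.124, 1.65, -0, 1.367, -0.083], TCP at [246.368, -601.488, 214.656] pointing down, gripper open.
Joint ranges: [-2.61, 2.61], [-1.02, 2.33], [0.03, 2.71], [-1.35, 4.49], [0.32, 2.68], [-2.91, 2.91]. Speed limits (rad/s): [2.57, 2.57, 3.14, 3.14, 3.14, 3.14].

### API

Orientations are given as a rotation vector (axis times angle).
In Python, from plant import read_state, read_camera, sign_off gives the robot as it stands.
- The arm moves only by the tool move_arm, never from a script. Its argument "moves" is a list of rows, each a list of 7 numbers: the shift along the tool's x, y, z as a fraction of full scale, then the turn, a rotation vector about the tool's x, y, z as a fraction of full scale, then the opening, from -1 (shut) to 1 (fully open). A call has 1 to 10 rows; each row shifts and turns the commanded pose from where the row before left it, along the tool's axes as they then stand; what a row does not reach is not made up. Full scale, the value 1, is 0.04 m for a shift and 4 degrees for a turn. A row lasts 1/12 s, in which the tool goes at most 41.7 mm and 7.16 degrees, less where a joint would pass 70% of its speed; a pose out of reach is approached as far as the arm can. A call with a number of a shift or a turn outside -1 to 1 is refused whole. A call with a gripper value outside its range is refused whole. The fingers move at their own pace and stop on an object; "newtons" is the grip in N (left out, the last holds). Time passes only in rows, so rows that do not move let the fingers close. It gives the time, the measured TCP pose, the force, the opening and the grip force at its end, in the units of the state.
- read_state(): the state, without advancing time (a new reading comes with each control period).
- read_camera(name): name is "scene" or "side" or "wrist"; returns a dict with "frame" (384x512x3 uint8, red, green, blue), "fovy" (degrees; the focal length in pixels is half the picture's height over the tangent of half this angle, whatever the lens; pixels are square), "cx", "cy" (the principal point, pixels), "rvec" (rotation vector, rad) and "tvec" (3), from world to camera coordinates, as OpenCV has them; the wrist camera has in their place "tool_from_camera" (4x4, takes a point from camera to tool coordinates, whose origin is the TCP and whose axes are the flange's). Camera axes: x right, y down, z forward; pixel columns grow to the right and rows downward; lengths in mm; the calibration is good to about 2 mm. A picture is of the moment at which its call begins: read the wrist's pose just before it. There is no depth.
- sign_off(): hands the job in; it is judged then, once.
The state is a dict: "t": time; "q": joint angles; "dq": joint speeds; "joint_efforts": joint torques, N m; "ee_pos": TCP position; "ee_rot": TCP orientation; "wrist_force": force on the tool from outside, world axes, zero at the start; "wrist_torque": the same for the moment, N m; "gripper_width": finger opening in mm; "grasp_force": force on a finger pad.
Only numpy, scipy, OpenCV 4.12 (cv2) and the standard library are available. Lean on these libraries where they do the work, as an engineer would, in place of code of your own. Each camera call takes 0.05 s, during which the arm holds its last target. There are 200 camera calls.

### The job

Pick up the metal tester that lies on the bench, lay it fully down in its slanted rest, point end low, and let go for a moment so that it zeroes itself. Then take it again so that you can hold it within about 20 degrees of upright, point down, and gently press its springy point for half a second onto the round mark of each of the three brass bars: the shortest bar first, then the middle one, then the longest. Finally lay the tester fully back in its rest and let go; leave the bars and the other things on the bench where they lie.

Things in the scene. Friction and masses are not known exactly. Their poses are not given: they have to be found in the camera images.
- probe: metal tester, 180 mm: square wooden handle 24 x 24 x 130 mm with steel butt cap, then a round nose (9 mm thick, 25 mm long), then a 6 mm stylus; 0.13 kg. Origin on its axis at the handle's middle (near its balance), x towards the butt: butt at +65 mm, handle's front at -65, tip at -115. Starts lying left or right of the steel plate, axis 12 mm up, butt roughly away from the robot
- probe_butt (a point): centre of the tester's butt face
- stylus: the springy stylus of the tester (origin at the nose's front end, x as the tester's); it gives up to 6 mm into the nose, 1.4 N to start it, 5.6 N fully in
- probe_tip (a point): end of the stylus, on the tester's axis
- rest: fixed dark steel rest across the plate from the tester; origin under its 130 x 80 x 12 mm base. Open-topped trough rising 50 degrees towards its +x (roughly away from the robot): 30 mm between walls 14 mm high, lips flaring to 45 mm. A 6 mm toe at its low end stops the wooden handle's front; nose and stylus pass over the toe. It carries the handle's lowest 62 mm, the upper 68 mm stays free
- seat (a point): where probe's origin is when the tester lies fully down in the rest, 12 mm over the trough floor; in the rest's frame at x = 13 mm, z = 118 mm
- seat_butt (a point): where the tester's butt face centre is when it lies fully down in the rest; the line from seat to here is the trough's direction
- bar_short: the shortest brass bar, 60 x 26 x 12 mm, lying loose on an 8 mm steel plate with its top 20 mm above the bench; origin at the centre of its underside, x along its length; the bars' places are mixed
- bar_short_mark (a point): centre of the shortest bar's mark, a flat dark ring 16 mm across on its top, 18 mm from the end at its +x side
- bar_middle: the middle brass bar, 90 x 26 x 12 mm, lying loose on an 8 mm steel plate with its top 20 mm above the bench; origin at the centre of its underside, x along its length; the bars' places are mixed
- bar_middle_mark (a point): centre of the middle bar's mark, a flat dark ring 16 mm across on its top, 18 mm from the end at its +x side
- bar_long: the longest brass bar, 120 x 26 x 12 mm, lying loose on an 8 mm steel plate with its top 20 mm above the bench; origin at the centre of its underside, x along its length; the bars' places are mixed
- bar_long_mark (a point): centre of the longest bar's mark, a flat dark ring 16 mm across on its top, 18 mm from the end at its +x side
- hammer: not to be disturbed: hammer, about 220 mm, lying far right
- burnisher: not to be disturbed: wood-handled burnisher, about 180 mm, lying left at the back
- file: not to be disturbed: wood-handled file, 200 mm, lying right at the back
- doming_block: not to be disturbed: plain steel cube, 50 mm, with round hollows, behind the plate
- pliers: not to be disturbed: pliers, 150 mm, behind the plate on the right
- jar: not to be disturbed: glass jar with lid, 60 mm wide, 90 mm tall, back right
- ring_cone: not to be disturbed: upright wooden ring cone, 60 mm wide foot, 110 mm tall, back left
Not all that is in view belongs to the job. Leave any white look-alike of the bar_middle alone.

How it is judged (in metres and radians):
On the way, in this order (a step that is already met when the one before it is completed fails the run):
1. the tester lies fully down in its rest, let go (distance between probe and seat below 0.012 m and distance between probe_butt and seat_butt below 0.015 m and contact force between the fingers and probe below 0.1 N and linear speed of probe below 0.02 m/s), for 0.3 s.
2. the tester's point presses on the mark of the shortest bar, tester near upright (contact force between stylus and bar_short above 0.5 N and horizontal distance between probe_tip and bar_short_mark below 0.008 m and angle between probe's own x axis and vertical below 0.42 rad), for 0.2 s.
3. the tester's point presses on the mark of the middle bar, tester near upright (contact force between stylus and bar_middle above 0.5 N and horizontal distance between probe_tip and bar_middle_mark below 0.008 m and angle between probe's own x axis and vertical below 0.42 rad), for 0.2 s.
4. the tester's point presses on the mark of the longest bar, tester near upright (contact force between stylus and bar_long above 0.5 N and horizontal distance between probe_tip and bar_long_mark below 0.008 m and angle between probe's own x axis and vertical below 0.42 rad), for 0.2 s.
At the end, for the whole second after the job is handed in: The tester lies fully down in its rest (handle middle within 12 mm, butt within 15 mm of their places), let go and still, after the three marks were touched in order (point within 8 mm of centre, 0.2 s, within 24 degrees of upright); every bar within 20 mm of where it lay (all of step 1 and distance of each of bar_short, bar_middle, bar_long from where it was at the start of the episode below 0.02 m).
It fails at once if a bar is pressed harder than 30 N with the tester (contact force between probe and bar_short above 30 N or contact force between probe and bar_middle above 30 N or contact force between probe and bar_long above 30 N).
It fails at once if a bar is pushed more than 20 mm (distance of any of bar_short, bar_middle, bar_long from where it was at the start of the episode above 0.02 m).
It fails at once if another thing on the bench is moved more than 25 mm (distance of any of hammer, burnisher, file, doming_block, pliers, jar, ring_cone from where it was at the start of the episode above 0.025 m).
It also fails if it takes over 66 s, if anything falls off the work surface, if the arm or the gripper's body presses on something with over 40 N, if the wrist force passes 120 N, or if a joint passes its speed limit or range.

## Working session

There is one attempt and no reset: what is moved stays moved. The work goes in short steps, Python scripts to look and compute and a tool call to move; the robot and the scene stay as the last step left them, time stands still between calls to the robot, and variables do not carry over. Pictures are saved under pics/ and viewed, at most 10 in all, crops included, and the job is handed in when it is done.

Besides the shell and the picture viewer there is one more tool, called after "Emit:" as name([rows], argument=value, ...), one row to a line, values as JSON. move_arm: Moves the arm, as the interface text tells. Shift numbers are shares of 0.04 m and turn numbers shares of 4 degrees, none past 1 either way. Its arguments: {"type":"object","properties":{"moves":{"type":"array"},"newtons":{"type":"number"}},"required":["moves"]}

```bash
ls; mkdir -p pics; cat > h.py <<'E'
import numpy as np, cv2, pickle
from plant import read_state, read_camera
from scipy.spatial.transform import Rotation as R
def K(c):
    f=c['frame'].shape[0]/2/np.tan(np.radians(c['fovy'])/2)
    return np.array([[f,0,c['cx']],[0,f,c['cy']],[0,0,1.]])
def grab(n):
    s=read_state(); c=read_camera(n)
    if n=='wrist':
        T=np.eye(4);T[:3,:3]=R.from_rotvec(s['ee_rot']).as_matrix();T[:3,3]=s['ee_pos']
        W=np.linalg.inv(T@np.array(c['tool_from_camera']))
        c['Rw'],c['t']=W[:3,:3],W[:3,3]
    else:
        c['Rw']=R.from_rotvec(np.array(c['rvec']).ravel()).as_matrix();c['t']=np.array(c['tvec']).ravel()
    return c
def save(c,n):
    cv2.imwrite(f'pics/{n}.png',cv2.cvtColor(c['frame'],cv2.COLOR_RGB2BGR)); pickle.dump(dict(c),open(f'pics/{n}.pkl','wb'))
def load(n): return pickle.load(open(f'pics/{n}.pkl','rb'))
def ray(c,u,v):
    d=c['Rw'].T@np.linalg.inv(K(c))@np.array([u,v,1.]); return -c['Rw'].T@c['t'],d
def onz(c,u,v,z):
    o,d=ray(c,u,v); return o+d*(z-o[2])/d[2]
def proj(c,p):
    q=K(c)@(c['Rw']@np.array(p,float)+c['t']); return q[:2]/q[2]
E
python3 - <<'E'
from h import *
a=[]
for n in('scene','side'):
    c=grab(n);save(c,n+'0');print(n,c['frame'].shape,c['fovy'],-c['Rw'].T@c['t'])
    a.append(c['frame'])
s=read_state();print(s)
E
```

```text
pics
scene (384, 512, 3) 47.052088667179454 [ 974.34556411  516.4690769  1130.13709227]
side (384, 512, 3) 52.525753507204804 [ 310.39387726 -738.62081267 1023.69479302]
{'t': 0.1, 'q': array([-1.26461618e+00,  1.24412337e-01,  1.65151648e+00, -3.75313908e-05,
        1.36747311e+00, -8.25924123e-02]), 'dq': array([-0.00058843, -0.00024244, -0.00222285,  0.00062673,  0.00101508,
        0.00063602]), 'joint_efforts': array([ 1.28006436e-04, -4.18880332e+01, -3.61096573e+01,  7.77937984e-02,
        4.61652142e-02, -6.23592382e-05]), 'ee_pos': array([ 246.18093454, -600.96569956,  213.5401779 ]), 'ee_rot': array([-3.08066274e+00, -6.06509095e-01,  3.74211555e-04]), 'wrist_force': array([-0.21848011,  0.97747627, -0.17681329]), 'wrist_torque': array([ 0.00797248, -0.04822639,  0.0065146 ]), 'grasp_force': 0.0, 'gripper_width': 95.00808067474946}
```

```bash
python3 - <<'E'
import cv2
for n in('scene','side'):
    i=cv2.imread(f'pics/{n}0.png');cv2.imwrite(f'pics/{n}0b.png',cv2.resize(i,(800,600),interpolation=cv2.INTER_CUBIC))
E
```

```text
(no output)
```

View pics/scene0b.png

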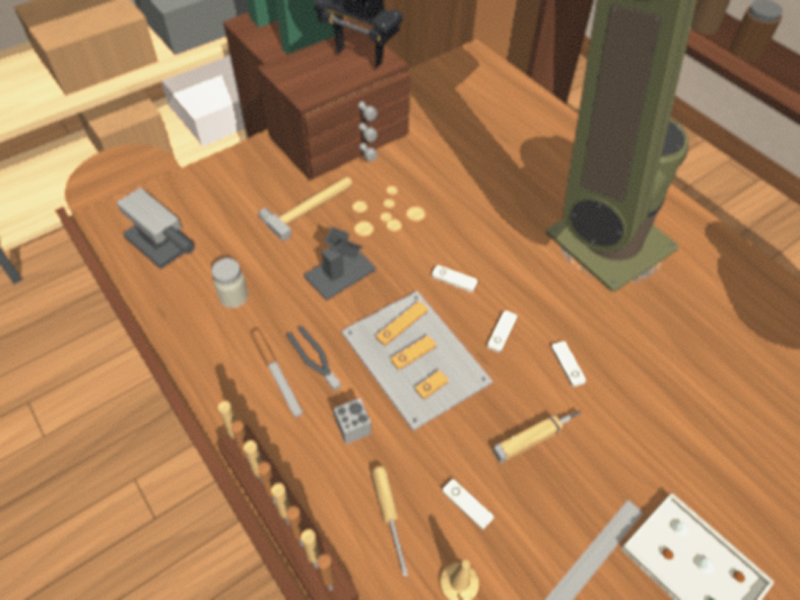

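View pics/side0b.png

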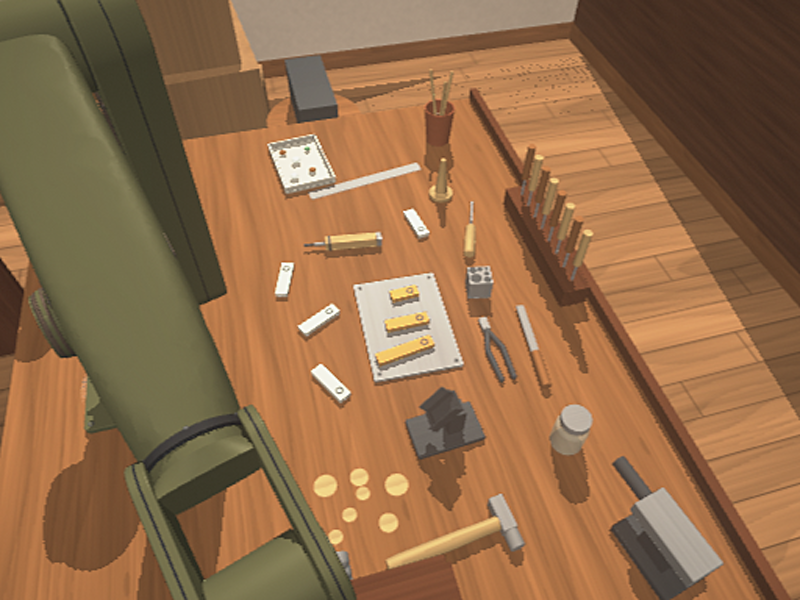

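Scene view (800x600): tester with butt (500,452), tip (577,413); rest at (340,270); plate bars long (400,323), middle (413,352), short (431,384). Four white look-alikes lie off the plate; the bars are the brass ones on the plate, ordered by length. Side view: tester butt (381,241), tip (305,246), rest (445,420).

```bash
python3 - <<'E'
from h import *
sc,si=load('scene0'),load('side0'); k=.64
def tri(p,q):
    A=[];b=[]
    for c,u in((sc,p),(si,q)):
        o,d=ray(c,u[0]*k,u[1]*k);d/=np.linalg.norm(d);M=np.eye(3)-np.outer(d,d);A.append(M);b.append(M@o)
    return np.linalg.lstsq(np.vstack(A),np.hstack(b),rcond=None)[0].round(1)
z=lambda c,u,zz:onz(c,u[0]*k,u[1]*k,zz).round(1)
print('butt',z(sc,(500,452),12),z(si,(381,241),12),'tip',z(sc,(577,413),12),z(si,(305,246),12))
print('marks',[z(si,u,20) for u in((415,293),(421,317),(425,343))],[z(sc,u,20) for u in((421,387),(397,357),(384,335))])
print('plate',[z(si,u,8) for u in((355,284),(433,273),(463,366),(377,381))])
print('rest base side',[z(si,u,12) for u in((406,426),(473,401),(485,435),(418,456))])
print('rest base scene',[z(sc,u,12) for u in((305,272),(352,248),(375,268),(328,297))])
E
python3 - <<'E'
import cv2
a=cv2.imread('pics/scene0.png')[130:200,185:250];b=cv2.imread('pics/side0.png')[240:305,250:320]
cv2.imwrite('pics/restc.png',cv2.hconcat([cv2.resize(a,(400,431),interpolation=2),cv2.resize(b,(400,431),interpolation=2)]))
E
```

```text
butt [524.  237.9  12. ] [534.  225.4  12. ] tip [361.4 262.7  12. ] [361.5 253.3  12. ]
marks [array([565.4,  49.3,  20. ]), array([559.8, -15.8,  20. ]), array([549.2, -80.7,  20. ])] [array([560.9,  59.6,  20. ]), array([558.7, -17.5,  20. ]), array([549.9, -71.9,  20. ])]
plate [array([448.3, 116.3,   8. ]), array([623.1, 104.2,   8. ]), array([ 609.1, -144.9,    8. ]), array([ 436.7, -135. ,    8. ])]
rest base side [array([ 464.9, -243.8,   12. ]), array([ 601. , -226.1,   12. ]), array([ 598.9, -297.9,   12. ]), array([ 470. , -305.6,   12. ])]
rest base scene [array([ 589.2, -296.9,   12. ]), array([ 474. , -294.6,   12. ]), array([ 465.5, -222. ,   12. ]), array([ 585.4, -215.6,   12. ])]
```

View pics/restc.png

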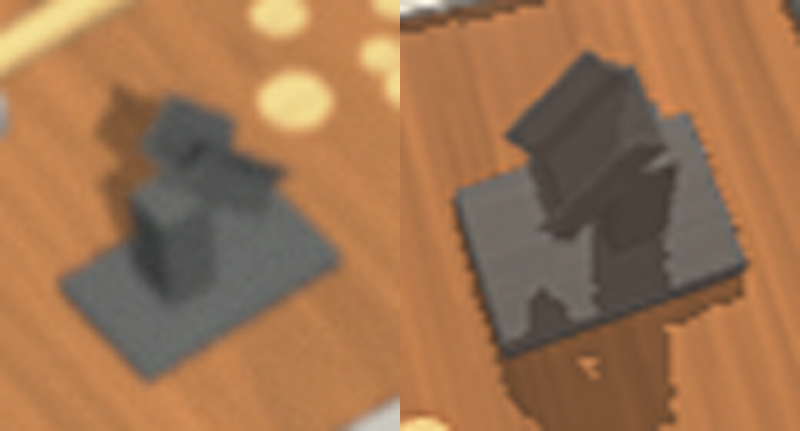

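```bash
cat >> h.py <<'E'
def tgt(pos,yaw,pitch):
    """yaw of tool x in deg, pitch tilts tool z forward; shows needed turn (deg, tool axes) and shift in mm (tool axes, after the turn)"""
    s=read_state(); M0=R.from_rotvec(s['ee_rot'])
    M=R.from_euler('z',yaw,degrees=True)*R.from_euler('y',-pitch,degrees=True)*R.from_euler('x',180,degrees=True)
    tr=np.degrees((M0.inv()*M).as_rotvec()); sh=M.inv().apply(np.array(pos)-s['ee_pos'])
    print('turn/4deg',(tr/4).round(2),'shift/40mm',(sh/40).round(3),'|shift|',np.linalg.norm(sh/40).round(2),'t',round(s['t'],2))
    return M
E
python3 - <<'E'
from h import *
tgt([440,-262,330],0,0)
print(read_camera('wrist')['tool_from_camera'],read_camera('wrist')['fovy'])
E
```

```text
turn/4deg [-0.03  0.    5.57] shift/40mm [ 4.845 -8.474 -2.911] |shift| 10.19 t 0.1
[[ 7.85513268e-06 -9.65747970e-01 -2.59481902e-01  7.14969747e+01]
 [ 9.99999834e-01  1.57148499e-04 -5.54607897e-04  7.07158139e-01]
 [ 5.76388642e-04 -2.59481855e-01  9.65747811e-01 -1.69472280e+02]
 [ 0.00000000e+00  0.00000000e+00  0.00000000e+00  1.00000000e+00]] 71.70852537881018
```

Emit:
move_arm([
  [0, 0, -0.5, 0, 0, 0.93, 1],
  [0, 0, -0.5, 0, 0, 0.93, 1],
  [0, 0, -0.5, 0, 0, 0.93, 1],
  [0, 0, -0.5, 0, 0, 0.93, 1],
  [0, 0, -0.5, 0, 0, 0.93, 1],
  [0, 0, -0.4, 0, 0, 0.93, 1],
])

```text
t: 0.7
ee_pos: [246.4, -601.6, 332.3]
ee_rot: [3.14, -0.006, 0.001]
wrist_force: [-0.5, 0.3, -0.5]
gripper_width: 95.5
grasp_force: 0.0
```

Emit:
move_arm([
  [0.48, -0.85, 0, 0, 0, 0, 1],
  [0.48, -0.85, 0, 0, 0, 0, 1],
  [0.48, -0.85, 0, 0, 0, 0, 1],
  [0.48, -0.85, 0, 0, 0, 0, 1],
  [0.48, -0.85, 0, 0, 0, 0, 1],
  [0.48, -0.85, 0, 0, 0, 0, 1],
  [0.48, -0.85, 0, 0, 0, 0, 1],
  [0.48, -0.85, 0, 0, 0, 0, 1],
  [0.48, -0.85, 0, 0, 0, 0, 1],
  [0.48, -0.85, 0, 0, 0, 0, 1],
])

```text
t: 1.53
ee_pos: [439.1, -259.8, 330.6]
ee_rot: [3.141, -0.002, 0.0]
wrist_force: [0.9, 0.0, -0.7]
gripper_width: 94.9
grasp_force: 0.0
```

```bash
python3 - <<'E'
from h import *
c=grab('wrist');save(c,'w_rest')
cv2.imwrite('pics/w_restb.png',cv2.resize(cv2.imread('pics/w_rest.png'),(800,600),interpolation=2))
E
```

```text
(no output)
```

View pics/w_restb.png

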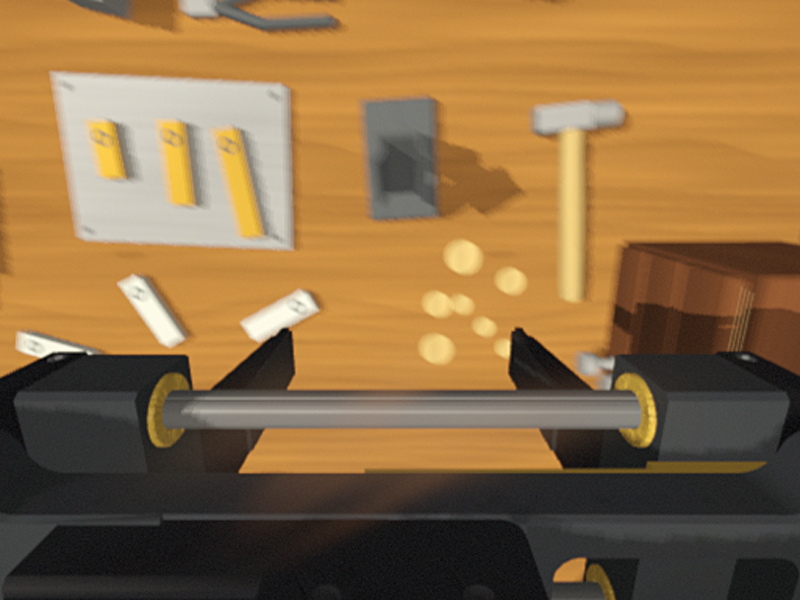

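Emit:
move_arm([
  [0, -1, 0, 0, 0, 0, 1],
  [0, -1, 0, 0, 0, 0, 1],
  [0, -1, 0, 0, 0, 0, 1],
  [0, -1, 0, 0, 0, 0, 1],
  [0, -1, 0, 0, 0, 0, 1],
  [0, -1, 0, 0, 0, 0, 1],
  [0, 0, 0, 0, 0, 0, 1],
])

```text
t: 2.17
ee_pos: [438.3, -16.2, 330.9]
ee_rot: [-3.139, -0.012, -0.001]
wrist_force: [-1.5, -0.1, -1.1]
gripper_width: 95.3
grasp_force: 0.0
```

Wrist view: rest base corners at about (362,101),(435,97),(438,216),(371,218); plate with brass bars short (107,150), middle (177,163), long (240,182); rings at their far ends.

```bash
python3 - <<'E'
from h import *
c=load('w_rest');k=.64
for z,us in((12,((362,101),(435,97),(438,216),(371,218))),(20,((100,137),(172,135),(228,142)))):
    print([onz(c,(u+.5)*k-.5,(v+.5)*k-.5,z).round(1) for u,v in us])
c=grab('wrist');save(c,'w_bars')
x=cv2.resize(cv2.imread('pics/w_bars.png')[20:250,30:480],(800,409),interpolation=2)
cv2.imwrite('pics/w_barsb.png',x)
E
```

```text
[array([ 594.7, -218.4,   12. ]), array([ 598.6, -297.4,   12. ]), array([ 471.7, -303.4,   12. ]), array([ 469.5, -225.6,   12. ])]
[array([557.5,  66.9,  20. ]), array([559.5, -11.7,  20. ]), array([552.3, -71.8,  20. ])]
```

View pics/w_barsb.png

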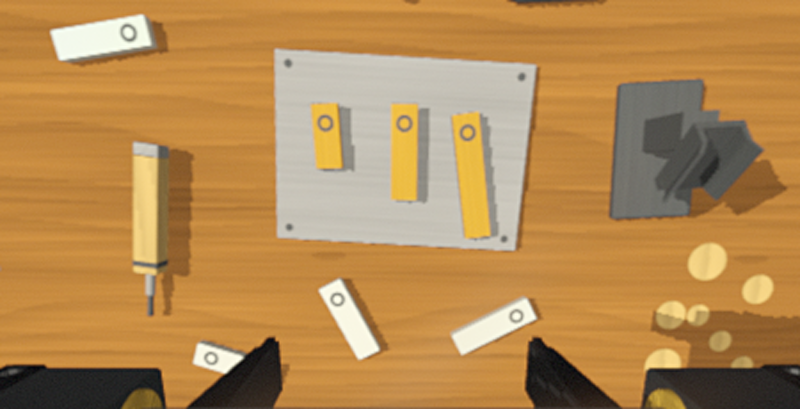

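Bars view crop: tester butt (150,143), tip (151,315); rings short (325,123), middle (404,123), long (467,132); rest base corners (618,85),(703,80),(690,215),(611,218).

```bash
python3 - <<'E'
from h import *
c=load('w_bars')
P=lambda U,V,z:onz(c,30+(U+.5)*.5625-.5,20+(V+.5)*230/409-.5,z).round(1)
print('rings',P(325,123,20),P(404,123,20),P(467,132,20))
print('rest',P(618,85,12),P(703,80,12),P(690,215,12),P(611,218,12))
print('probe top butt',P(134,142,24),P(168,146,24),'front',P(134,269,24),P(166,270,24),'tip',P(151,315,12))
# refine: brass+wood segmentation
h=cv2.cvtColor(c['frame'],cv2.COLOR_RGB2HSV)
m=((h[...,0]>=18)&(h[...,0]<32)&(h[...,1]>120)&(h[...,2]>150)).astype(np.uint8)
for q in cv2.findContours(m,0,2)[0]:
    if cv2.contourArea(q)>150:
        r=cv2.minAreaRect(q); b=cv2.boxPoints(r); print(np.round(r[0]),np.round(r[1]),[onz(c,*p,20).round(0)[:2].tolist() for p in b])
# rings: dark pixels near
g=cv2.cvtColor(c['frame'],cv2.COLOR_RGB2GRAY).astype(float)
for U,V in((325,123),(404,123),(467,132)):
    u,v=30+(U+.5)*.5625-.5,20+(V+.5)*230/409-.5
    y,x=np.mgrid[int(v)-5:int(v)+7,int(u)-5:int(u)+7]
    ok=np.hypot(x-u,y-v)<=6.5; w=np.clip(np.median(g[y,x][ok])-15-g[y,x],0,None)*ok
    cu,cv_=(w*x).sum()/w.sum(),(w*y).sum()/w.sum(); print('ring',round(cu,1),round(cv_,1),onz(c,cu,cv_,20).round(1))
E
```

```text
rings [553.8  59.6  20. ] [554.4 -16.1  20. ] [546.6 -76.8  20. ]
rest [ 590.8 -220.    12. ] [ 595.7 -300.2   12. ] [ 468.8 -308.8   12. ] [ 465.1 -228.6   12. ]
probe top butt [534.9 243.3  24. ] [531.5 211.   24. ] front [410.4 260.7  24. ] [409.6 227.8  24. ] tip [357.2 256.4  12. ]
[408. 261.] [46. 22.] [[276.0, -290.0], [281.0, -332.0], [178.0, -359.0], [172.0, -314.0]]
[402. 221.] [11. 21.] [[324.0, -276.0], [329.0, -316.0], [306.0, -322.0], [301.0, -281.0]]
[414. 196.] [15. 29.] [[380.0, -283.0], [380.0, -338.0], [351.0, -343.0], [350.0, -288.0]]
[456. 182.] [16. 18.] [[409.0, -368.0], [409.0, -401.0], [379.0, -407.0], [379.0, -373.0]]
[427. 167.] [20. 23.] [[420.0, -301.0], [450.0, -326.0], [425.0, -356.0], [394.0, -332.0]]
[504. 141.] [ 19. 110.] [[371.0, -449.0], [563.0, -431.0], [559.0, -464.0], [366.0, -486.0]]
[295. 118.] [70. 15.] [[562.0, -61.0], [565.0, -87.0], [447.0, -105.0], [444.0, -78.0]]
[257. 106.] [53. 14.] [[570.0, -4.0], [570.0, -28.0], [483.0, -29.0], [482.0, -4.0]]
[214.  96.] [37. 15.] [[571.0, 73.0], [573.0, 47.0], [513.0, 44.0], [511.0, 70.0]]
ring 212.7 88.7 [554.2  59.5  20. ]
ring 257.1 89.0 [554.3 -16.2  20. ]
ring 292.6 94.2 [546.4 -77.1  20. ]
```

```bash
python3 - <<'E'
from h import *
tgt([498,236,60],-8,0)
E
```

```text
turn/4deg [-0.   -0.01  2.08] shift/40mm [ 0.584 -6.517  6.77 ] |shift| 9.42 t 2.22
```

Emit:
move_arm([
  [0.07, -0.6, 0.4, 0, 0, 0.7, 1],
  [0.08, -0.7, 0.6, 0, 0, 0.7, 1],
  [0.08, -0.7, 0.7, 0, 0, 0.68, 1],
  [0.06, -0.7, 0.7, 0, 0, 0, 1],
  [0.06, -0.7, 0.7, 0, 0, 0, 1],
  [0.06, -0.7, 0.7, 0, 0, 0, 1],
  [0.06, -0.7, 0.7, 0, 0, 0, 1],
  [0.06, -0.7, 0.7, 0, 0, 0, 1],
  [0.06, -0.7, 0.6, 0, 0, 0, 1],
  [0, 0, 0, 0, 0, 0, 1],
])

```text
t: 3.05
ee_pos: [488.3, 222.3, 91.9]
ee_rot: [3.13, -0.227, -0.015]
wrist_force: [-1.6, -0.4, -0.3]
gripper_width: 95.2
grasp_force: 0.0
```

```bash
python3 - <<'E'
from h import *
tgt([498,236,4],-8,0)
c=grab('wrist');save(c,'w_probe')
o=np.array([470,240,24.]);d=np.array([.99,-.14,0]);n=np.array([.14,.99,0])
f=c['frame'].copy()
for a in(-65,65):
  for b in(-12,12):
    p=proj(c,o+a*d+b*n);print(p.round());cv2.circle(f,tuple(int(round(x)) for x in p),2,(255,0,0),-1)
cv2.imwrite('pics/w_pr.png',cv2.resize(f[...,::-1],(640,480)))
E
```

```text
turn/4deg [ 0.06  0.14 -0.07] shift/40mm [ 0.192 -0.373  2.198] |shift| 2.24 t 3.05
[253. 275.]
[229. 275.]
[251. 147.]
[224. 147.]
```

View pics/w_pr.png

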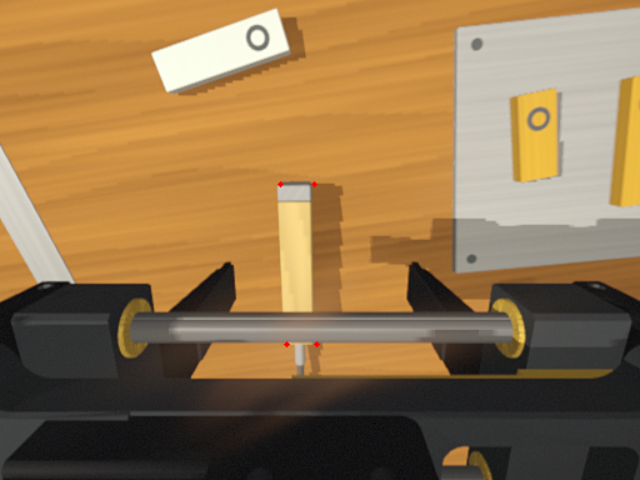

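The tester's butt edge lies at (278..311,184), within about 2 px of my prediction, so the grasp target stands.

```bash
python3 - <<'E'
from h import *
tgt([498,237,4],-8,0)
E
```

```text
turn/4deg [ 0.06  0.1  -0.07] shift/40mm [ 0.162 -0.422  2.261] |shift| 2.31 t 3.1
```

Emit:
move_arm([
  [0, 0, 0, 0, 0, 0, 1],
  [0, 0, 0, 0, 0, 0, 1],
])

```text
t: 3.27
ee_pos: [492.1, 220.6, 99.8]
ee_rot: [-3.133, 0.232, -0.003]
wrist_force: [-0.3, -0.8, 0.8]
gripper_width: 95.5
grasp_force: 0.0
```

```bash
python3 - <<'E'
from h import *
tgt([498,237,4],-8,0)
E
```

```text
turn/4deg [-0.01 -0.03 -0.11] shift/40mm [ 0.09  -0.426  2.396] |shift| 2.43 t 3.27
```

Emit:
move_arm([
  [0.05, -0.2, 0.4, 0, 0, -0.1, 1],
  [0.04, -0.22, 0.5, 0, 0, 0, 1],
  [0, 0, 0.5, 0, 0, 0, 1],
  [0, 0, 0.4, 0, 0, 0, 1],
  [0, 0, 0.3, 0, 0, 0, 1],
  [0, 0, 0.15, 0, 0, 0, 1],
  [0, 0, 0.0, 0, 0, 0, 1],
  [0, 0, 0, 0, 0, 0, 1],
])

```text
t: 3.93
ee_pos: [497.6, 237.7, 9.7]
ee_rot: [-3.133, 0.219, -0.002]
wrist_force: [-0.6, 0.8, 0.0]
gripper_width: 95.3
grasp_force: 0.0
```

```bash
python3 - <<'E'
from h import *
tgt([498,237,4],-8,0)
E
```

```text
turn/4deg [-0.01 -0.02 -0.  ] shift/40mm [0.013 0.016 0.142] |shift| 0.14 t 3.93
```

Emit:
move_arm([
  [0, 0, 0.14, 0, 0, 0, 1],
  [0, 0, 0, 0, 0, 0, -1],
  [0, 0, 0, 0, 0, 0, -1],
  [0, 0, 0, 0, 0, 0, -1],
  [0, 0, 0, 0, 0, 0, -1],
  [0, 0, 0, 0, 0, 0, -1],
  [0, 0, 0, 0, 0, 0, -1],
  [0, 0, 0, 0, 0, 0, -1],
], newtons=35)

```text
t: 4.6
ee_pos: [496.8, 238.0, 3.1]
ee_rot: [-3.134, 0.218, -0.0]
wrist_force: [0.4, -0.0, -0.6]
gripper_width: 54.0
grasp_force: 0.0
```

Emit:
move_arm([
  [0, 0, 0, 0, 0, 0, -1],
  [0, 0, 0, 0, 0, 0, -1],
  [0, 0, 0, 0, 0, 0, -1],
  [0, 0, 0, 0, 0, 0, -1],
  [0, 0, 0, 0, 0, 0, -1],
  [0, 0, 0, 0, 0, 0, -1],
  [0, 0, 0, 0, 0, 0, -1],
])

```text
t: 5.18
ee_pos: [496.8, 238.0, 3.1]
ee_rot: [-3.134, 0.218, -0.0]
wrist_force: [0.3, 0.2, -0.2]
gripper_width: 23.9
grasp_force: 34.8
```

```bash
cat >> h.py <<'E'
SEAT=np.array([543.1,-263.5,118.]); RY=3.8; OFF=np.array([-27,0,-8.9])
def rest(out,up=0,seat=SEAT,off=OFF,pitch=50,yaw=RY):
    "TCP for the tester held at off, lifted out mm along trough normal, up mm along trough"
    M=R.from_euler('z',yaw,degrees=True)*R.from_euler('y',-pitch,degrees=True)*R.from_euler('x',180,degrees=True)
    p=np.array(seat)-M.apply(np.array(off)+[-up,0,out])
    print(p.round(1)); return tgt(p,yaw,pitch)
E
python3 - <<'E'
from h import *
tgt([470,238,260],-8,0); rest(80,10)
E
```

```text
turn/4deg [-0.   -0.    0.01] shift/40mm [-0.663  0.093 -6.423] |shift| 6.46 t 5.18
[ 512.5 -265.5  192. ]
turn/4deg [ 1.28 12.45 -2.75] shift/40mm [ 3.335 12.587 -3.376] |shift| 13.45 t 5.18
```

Emit:
move_arm([
  [0, 0, -0.3, 0, 0, 0, -1],
  [0, 0, -0.6, 0, 0, 0, -1],
  [-0.1, 0, -0.9, 0, 0, 0, -1],
  [-0.1, 0, -0.9, 0, 0, 0, -1],
  [-0.1, 0, -0.9, 0, 0, 0, -1],
  [-0.1, 0, -0.9, 0, 0, 0, -1],
  [-0.1, 0, -0.9, 0, 0, 0, -1],
  [-0.1, 0, -0.6, 0, 0, 0, -1],
  [0, 0, -0.4, 0, 0, 0, -1],
])

```text
t: 5.93
ee_pos: [473.4, 241.7, 264.2]
ee_rot: [-3.131, 0.217, -0.009]
wrist_force: [0.4, -0.3, -2.2]
gripper_width: 23.8
grasp_force: 34.8
```

```bash
python3 - <<'E'
from h import *
tgt([447,-100,260],0,0); tgt([447,-100,260],3.8,50); rest(80,10)
E
```

```text
turn/4deg [-0.04 -0.08 -1.99] shift/40mm [-0.66   8.543  0.105] |shift| 8.57 t 5.93
turn/4deg [ 1.25 12.38 -2.76] shift/40mm [-0.868  8.48  -0.871] |shift| 8.57 t 5.93
[ 512.5 -265.5  192. ]
turn/4deg [ 1.25 12.38 -2.76] shift/40mm [-1.296 12.718  1.263] |shift| 12.85 t 5.93
```

Emit:
move_arm([
  [0, 0.4, 0, 0, 0, -0.98, -1],
  [0, 0.8, 0, 0, 0, -0.98, -1],
  [0, 0.95, 0, 0, 0, -0.98, -1],
  [0, 0.95, 0, 0, 1, 0, -1],
  [0, 0.95, 0, 0, 1, 0, -1],
  [0, 0.95, 0, 0, 1, 0, -1],
  [0, 0.95, 0, 0, 1, 0, -1],
  [0, 0.95, 0, 0, 1, 0, -1],
  [0, 0.95, 0, 0, 1, 0, -1],
  [0, 0.95, 0, 0, 1, 0, -1],
])

```text
t: 6.77
ee_pos: [485.5, -111.3, 260.4]
ee_rot: [-3.031, -0.102, -0.764]
wrist_force: [0.6, 0.1, -1.6]
gripper_width: 24.0
grasp_force: 34.8
```

Emit:
move_arm([
  [0, 0.95, 0, 0, 1, 0, -1],
  [0, 0.95, 0, 0, 1, 0, -1],
  [0, 0.6, 0, 0, 1, 0, -1],
  [0, 0.4, 0, 0, 1, 0, -1],
  [0, 0, 0, 0, 1, 0, -1],
  [0, 0, 0, 0, 0.5, 0, -1],
  [0, 0, 0, 0, 0, 0, -1],
  [0, 0, 0, 0, 0, 0, -1],
])

```text
t: 7.43
ee_pos: [493.2, -225.6, 258.9]
ee_rot: [-2.822, -0.093, -1.314]
wrist_force: [0.2, -0.4, -1.1]
gripper_width: 24.1
grasp_force: 34.8
```

```bash
python3 - <<'E'
from h import *
rest(80,10); print(read_state()['q'])
c=grab('wrist');save(c,'w_r2')
d=grab('side');save(d,'s_r2')
f=c['frame'].copy()
b=R.from_euler('z',RY,degrees=True)
for sx in(-65,65):
  for sy in(-40,40):
    p=proj(c,[530.1,-264.4,12]+b.apply([sx,sy,0]));cv2.circle(f,tuple(int(round(x)) for x in p),2,(255,0,0),-1)
x=cv2.hconcat([f[...,::-1],d['frame'][200:,150:406,::-1].repeat(1,0) if 0 else cv2.resize(d['frame'][190:320,220:350,::-1],(384,384))])
cv2.imwrite('pics/w_r2b.png',cv2.resize(x,(800,int(384*800/x.shape[1]))))
E
```

```text
[ 512.5 -265.5  192. ]
turn/4deg [ 0.    0.02 -0.01] shift/40mm [-1.013  1.027  1.392] |shift| 2.0 t 7.43
[-0.87605263 -0.54635263  2.31620074  0.85151941  0.9661056   0.27060728]
```

View pics/w_r2b.png

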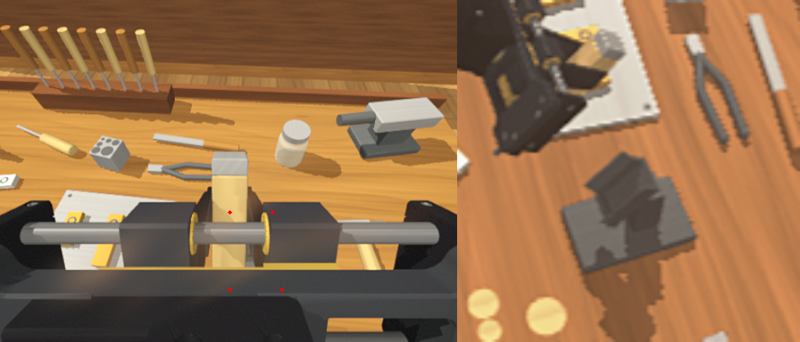

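Emit:
move_arm([
  [-0.3, 0.3, 0.4, 0, 0, 0, -1],
  [-0.4, 0.4, 0.5, 0, 0, 0, -1],
  [-0.31, 0.33, 0.5, 0, 0, 0, -1],
  [0, 0, 0.4, 0, 0, 0, -1],
  [0, 0, 0.4, 0, 0, 0, -1],
  [0, 0, 0, 0, 0, 0, -1],
  [0, 0, 0, 0, 0, 0, -1],
])

```text
t: 8.12
ee_pos: [538.5, -263.2, 171.6]
ee_rot: [-2.82, -0.097, -1.314]
wrist_force: [-0.3, 1.1, -1.1]
gripper_width: 24.1
grasp_force: 34.8
```

```bash
python3 - <<'E'
from h import *
rest(0,10)
c=grab('scene');save(c,'c_r3');d=grab('side');save(d,'s_r3')
o=[]
for n,x in((c,(175,125)),(d,(235,225))):
    f=n['frame'].copy()
    b=R.from_euler('z',RY,degrees=True)
    for sx in(-65,65):
      for sy in(-40,40):
        p=proj(n,[530.1,-264.4,12]+b.apply([sx,sy,0]));f[int(round(p[1])),int(round(p[0]))]=(255,0,0)
    o.append(cv2.resize(f[x[1]:x[1]+100,x[0]:x[0]+100,::-1],(400,400),interpolation=2))
cv2.imwrite('pics/r3.png',cv2.hconcat(o))
E
```

```text
[ 573.6 -261.5  140.6]
turn/4deg [-0.03  0.01  0.02] shift/40mm [-0.028  0.016  1.171] |shift| 1.17 t 8.12
```

View pics/r3.png

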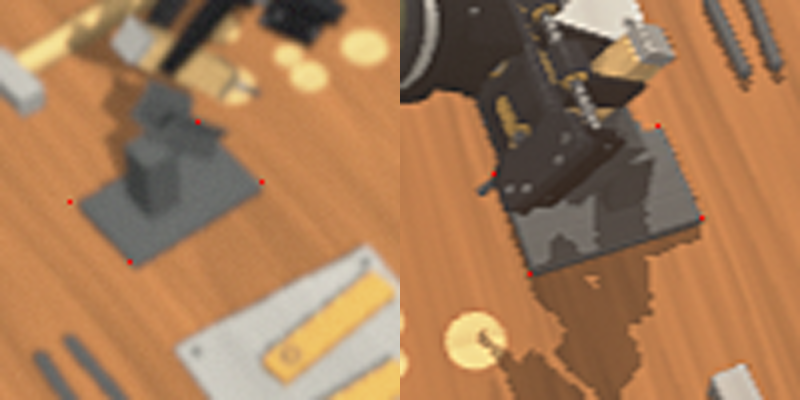

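Base corners predicted match within 1–2 px in both views. Lowering.

Emit:
move_arm([
  [0, 0, 0.3, 0, 0, 0, -1],
  [0, 0, 0.3, 0, 0, 0, -1],
  [0, 0, 0.2, 0, 0, 0, -1],
  [0, 0, 0.1, 0, 0, 0, -1],
  [0, 0, 0.1, 0, 0, 0, -1],
  [0, 0, 0, 0, 0, 0, -1],
  [0, 0, 0, 0, 0, 0, -1],
])

```text
t: 8.8
ee_pos: [568.4, -262.0, 146.1]
ee_rot: [-2.821, -0.094, -1.316]
wrist_force: [-1.2, 0.1, -1.3]
gripper_width: 23.8
grasp_force: 34.8
```

```bash
python3 - <<'E'
from h import *
M=rest(0,10); s=read_state();print('tool force',M.inv().apply(s['wrist_force']).round(1))
E
```

```text
[ 573.6 -261.5  140.6]
turn/4deg [ 0. -0.  0.] shift/40mm [-0.021 -0.005  0.189] |shift| 0.19 t 8.8
tool force [-1.7 -0.2 -0. ]
```

Emit:
move_arm([
  [0, 0, 0.1, 0, 0, 0, -1],
  [0, 0, 0.08, 0, 0, 0, -1],
  [0, 0, 0.0, 0, 0, 0, -1],
  [0, 0, 0, 0, 0, 0, -1],
])

```text
t: 9.13
ee_pos: [574.3, -261.9, 142.1]
ee_rot: [-2.82, -0.094, -1.317]
wrist_force: [-1.3, -0.3, 2.7]
gripper_width: 23.6
grasp_force: 35.0
```

```bash
python3 - <<'E'
from h import *
M=rest(0,10); s=read_state();print('tool force',M.inv().apply(s['wrist_force']).round(1))
E
```

```text
[ 573.6 -261.5  140.6]
turn/4deg [ 0.01 -0.02  0.  ] shift/40mm [-0.038 -0.013  0.011] |shift| 0.04 t 9.13
tool force [ 1.3  0.2 -2.7]
```

Emit:
move_arm([
  [-0.1, 0, 0, 0, 0, 0, -1],
  [-0.1, 0, 0, 0, 0, 0, -1],
  [-0.06, 0, 0, 0, 0, 0, -1],
  [0, 0, 0, 0, 0, 0, -1],
  [0, 0, 0, 0, 0, 0, -1],
])

```text
t: 9.55
ee_pos: [567.3, -262.9, 134.1]
ee_rot: [-2.821, -0.093, -1.318]
wrist_force: [-4.7, -0.8, 6.0]
gripper_width: 23.8
grasp_force: 35.0
```

```bash
python3 - <<'E'
from h import *
M=rest(0,0); s=read_state();print('tool force',M.inv().apply(s['wrist_force']).round(1))
E
```

```text
[ 567.2 -261.9  133. ]
turn/4deg [ 0.02 -0.02  0.  ] shift/40mm [-0.022 -0.025  0.018] |shift| 0.04 t 9.55
tool force [ 1.6  0.5 -7.5]
```

Emit:
move_arm([
  [-0.06, 0, -0.03, 0, 0, 0, -1],
  [-0.04, 0, 0, 0, 0, 0, -1],
  [0, 0, 0, 0, 0, 0, -1],
  [0, 0, 0, 0, 0, 0, -1],
])

```text
t: 9.88
ee_pos: [564.3, -262.7, 132.0]
ee_rot: [-2.82, -0.093, -1.318]
wrist_force: [1.6, 0.5, 4.4]
gripper_width: 23.6
grasp_force: 35.0
```

```bash
python3 - <<'E'
from h import *
M=rest(0,0); s=read_state();print('tool force',M.inv().apply(s['wrist_force']).round(1))
E
```

```text
[ 567.2 -261.9  133. ]
turn/4deg [ 0.01 -0.02 -0.  ] shift/40mm [ 0.067 -0.014  0.041] |shift| 0.08 t 9.88
tool force [ 4.4 -0.4 -1.6]
```

Emit:
move_arm([
  [0, 0, 0, 0, 0, 0, 0.2],
  [0, 0, 0, 0, 0, 0, 0.2],
  [0, 0, 0, 0, 0, 0, 0.2],
  [0, 0, 0, 0, 0, 0, 0.2],
  [0, 0, 0, 0, 0, 0, 0.2],
  [0, 0, 0, 0, 0, 0, 0.2],
  [0, 0, 0, 0, 0, 0, 0.2],
  [0, 0, 0, 0, 0, 0, 0.2],
])

```text
t: 10.55
ee_pos: [563.7, -262.3, 130.9]
ee_rot: [-2.821, -0.094, -1.315]
wrist_force: [1.1, 0.7, -0.3]
gripper_width: 57.3
grasp_force: 0.0
```

```bash
python3 - <<'E'
from h import *
c=grab('wrist');save(c,'w_r4');d=grab('side');save(d,'s_r4');e=grab('scene');save(e,'c_r4')
a=R.from_euler('z',RY,degrees=True).apply([np.cos(np.radians(50)),0,np.sin(np.radians(50))])
nrm=R.from_euler('z',RY,degrees=True).apply([-np.sin(np.radians(50)),0,np.cos(np.radians(50))]);y=np.cross(nrm,a)
o=[]
for n,x,s in((c,(180,100),150),(d,(235,225),100),(e,(175,115),100)):
    f=cv2.resize(n['frame'][x[1]:x[1]+s,x[0]:x[0]+s,::-1],(266,266),interpolation=2)
    for q in(-12,12):
      for w in(-12,12):
        p=(proj(n,SEAT+65*a+q*y+w*nrm)-x+.5)*266/s-.5;cv2.circle(f,tuple(int(round(t)) for t in p),2,(0,0,255),-1)
    o.append(f)
cv2.imwrite('pics/r4.png',cv2.hconcat(o))
E
```

```text
(no output)
```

View pics/r4.png

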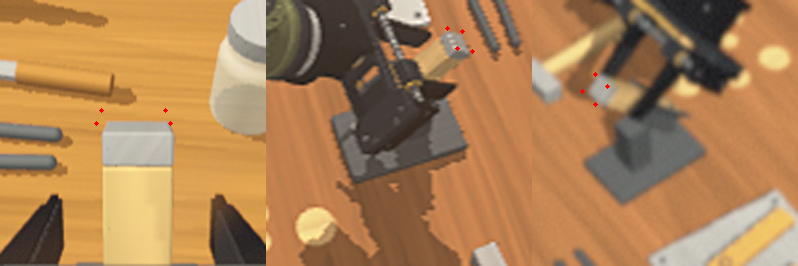

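The tester lies in the trough, aligned, about 3–4 mm further down-slope than predicted (resting at the toe). I estimate its actual place from the wrist picture's butt edge and work out the regrasp at 25° tool pitch.

```bash
python3 - <<'E'
from h import *
from scipy.optimize import least_squares
c=load('w_r4')
A=R.from_euler('z',RY,degrees=True)*R.from_euler('y',-50,degrees=True)  # x along a, y left, z normal
pts={(65,12,12):(103,132),(65,-12,12):(172,132)}
def f(p): return np.concatenate([proj(c,SEAT+A.apply([k[0]+p[0],k[1]+p[1],k[2]]))-((np.array(v)+.5)*150/266-.5+[180,100]) for k,v in pts.items()])
r=least_squares(f,[0,0]);print('shift along,left',r.x.round(1),r.fun.round(1))
s0=SEAT+A.apply([-3.5,-.6,0]);print(s0.round(1))
g=s0+A.apply([32,0,0]); M=R.from_euler('z',RY,degrees=True)*R.from_euler('y',-25,degrees=True)*R.from_euler('x',180,degrees=True)
print((g+M.apply([0,0,19])).round(1)); tgt(g+M.apply([0,0,19]),RY,25)
E
```

```text
shift along,left [-3.1 -1.5] [-1.2  0.   1.2  0. ]
[ 540.9 -264.2  115.3]
[ 569.4 -262.4  122.6]
turn/4deg [ 0.   -6.25 -0.  ] shift/40mm [0.04  0.011 0.249] |shift| 0.25 t 10.7
```

Emit:
move_arm([
  [0, 0, 0, 0, -0.9, 0, 0.2],
  [0, 0, 0, 0, -0.9, 0, 0.2],
  [0, 0, 0, 0, -0.9, 0, 0.2],
  [0, 0, 0, 0, -0.9, 0, 0.2],
  [0, 0, 0, 0, -0.9, 0, 0.2],
  [0, 0, 0, 0, -0.9, 0, 0.2],
  [0, 0, 0, 0, -0.85, 0, 0.2],
  [0.04, 0, 0.25, 0, 0, 0, 0.2],
  [0, 0, 0, 0, 0, 0, 0.2],
  [0, 0, 0, 0, 0, 0, 0.2],
])

```text
t: 11.53
ee_pos: [568.7, -261.1, 120.6]
ee_rot: [-3.05, -0.101, -0.674]
wrist_force: [-0.5, -0.3, -1.5]
gripper_width: 57.2
grasp_force: 0.0
```

Emit:
move_arm([
  [0, 0, 0, 0, 0, 0, -1],
  [0, 0, 0, 0, 0, 0, -1],
  [0, 0, 0, 0, 0, 0, -1],
  [0, 0, 0, 0, 0, 0, -1],
  [0, 0, 0, 0, 0, 0, -1],
  [0, 0, 0, 0, 0, 0, -1],
  [0, 0, 0, 0, 0, 0, -1],
  [0, 0, 0, 0, 0, 0, -1],
  [0, 0, 0, 0, 0, 0, -1],
], newtons=40)

```text
t: 12.28
ee_pos: [569.4, -262.0, 122.7]
ee_rot: [-3.052, -0.101, -0.677]
wrist_force: [-1.4, -0.7, 1.2]
gripper_width: 24.0
grasp_force: 40.0
```

```bash
python3 - <<'E'
from h import *
s=read_state();print(s['ee_pos'].round(1),s['gripper_width'],s['grasp_force'],s['t'],s['q'].round(2),s['wrist_force'])
T=R.from_rotvec(s['ee_rot']);A=R.from_euler('z',RY,degrees=True)*R.from_euler('y',-50,degrees=True)
s0=np.array([540.9,-264.2,115.3])
print('origin in tool',T.inv().apply(s0-s['ee_pos']).round(1),'axis in tool',T.inv().apply(A.apply([1,0,0])).round(3))
E
```

```text
[ 569.4 -262.   122.7] 23.953101477561038 40.00023901462555 12.2833 [-0.65 -0.05  2.04  0.38  0.85  0.65] [-1.39588879 -0.70940581  1.1596673 ]
origin in tool [-29.    0.3  -5.4] axis in tool [ 0.906  0.    -0.423]
```

Emit:
move_arm([
  [-0.1, 0, -0.2, 0, 0, 0, -1],
  [-0.2, 0, -0.43, 0, 0, 0, -1],
  [-0.2, 0, -0.43, 0, 0, 0, -1],
  [-0.2, 0, -0.5, 0, 0, 0, -1],
  [0, 0, -0.6, 0, 0.5, 0, -1],
  [0, -0.2, -0.5, 0, 0.8, 0, -1],
  [0, -0.5, 0, 0, 1, 0, -1],
  [0, -0.8, 0, 0, 1, 0, -1],
  [0, -0.8, 0, 0, 1, 0, -1],
  [0, -0.8, 0, 0, 1, 0, -1],
])

```text
t: 13.12
ee_pos: [489.6, -142.1, 206.6]
ee_rot: [-2.863, -0.093, -1.226]
wrist_force: [-0.4, 0.7, -1.0]
gripper_width: 24.4
grasp_force: 40.0
```

```bash
cat >> h.py <<'E'
MARK=dict(s=[554,59.5],m=[554,-16],l=[546.5,-77]); TIP=np.array([-133.2,.3,43.3])
def tipinfo():
    s=read_state();T=R.from_rotvec(s['ee_rot']);a=T.apply([.906,0,-.423])
    print('tip',(s['ee_pos']+T.apply(TIP)).round(1),'tilt',np.degrees(np.arccos(a[2])).round(1),'F',s['wrist_force'].round(1),'grip',s['gripper_width'].round(1),'t',round(s['t'],2))
def over(m,h,pitch=53,yaw=RY):
    M=R.from_euler('z',yaw,degrees=True)*R.from_euler('y',-pitch,degrees=True)*R.from_euler('x',180,degrees=True)
    p=np.array([*MARK[m],20+h])-M.apply(TIP); print('TCP goal',p.round(1)); return tgt(p,yaw,pitch)
E
python3 - <<'E'
from h import *
tipinfo();over('s',40)
E
```

```text
Traceback (most recent call last):
  File "h.py", line 41, in tipinfo
    print('tip',(s['ee_pos']+T.apply(TIP)).round(1),'tilt',np.degrees(np.arccos(a[2])).round(1),'F',s['wrist_force'].round(1),'grip',s['gripper_width'].round(1),'t',round(s['t'],2))
                                                                                                                                     ^^^^^^^^^^^^^^^^^^^^^^^^
AttributeError: 'float' object has no attribute 'round'
```

```bash
sed -i "s/s\['gripper_width'\].round(1)/round(s['gripper_width'],1)/" h.py
python3 - <<'E'
from h import *
tipinfo();over('s',40)
E
```

```text
tip [ 429.2 -146.3   80.3] tilt 18.6 F [-0.4  0.7 -1. ] grip 24.4 t 13.12
TCP goal [599.5  62.8 192.4]
turn/4deg [ 0.01  1.66 -0.01] shift/40mm [ 1.57  -4.929  2.673] |shift| 5.82 t 13.12
```

Emit:
move_arm([
  [0.1, -0.6, 0.2, 0, 0.6, 0, -1],
  [0.25, -0.8, 0.4, 0, 0.6, 0, -1],
  [0.25, -0.8, 0.4, 0, 0.46, 0, -1],
  [0.25, -0.8, 0.4, 0, 0, 0, -1],
  [0.25, -0.8, 0.4, 0, 0, 0, -1],
  [0.25, -0.6, 0.4, 0, 0, 0, -1],
  [0.2, -0.4, 0.3, 0, 0, 0, -1],
  [0, -0.13, 0.15, 0, 0, 0, -1],
  [0, 0, 0, 0, 0, 0, -1],
  [0, 0, 0, 0, 0, 0, -1],
])

```text
t: 13.95
ee_pos: [593.2, 59.0, 197.1]
ee_rot: [-2.791, -0.098, -1.36]
wrist_force: [1.1, 0.4, -1.5]
gripper_width: 24.0
grasp_force: 40.0
```

```bash
python3 - <<'E'
from h import *
tipinfo();over('s',30)
E
```

```text
tip [545.4  55.8  65.5] tilt 13.0 F [ 1.1  0.4 -1.5] grip 24.0 t 13.95
TCP goal [599.5  62.8 182.4]
turn/4deg [-0.1   0.26  0.01] shift/40mm [-0.195 -0.084  0.35 ] |shift| 0.41 t 13.95
```

Emit:
move_arm([
  [-0.2, -0.04, 0.2, 0, 0.2, 0, -1],
  [-0.2, -0.04, 0.2, 0, 0, 0, -1],
  [-0.15, 0, 0.2, 0, 0, 0, -1],
  [0, 0, 0, 0, 0, 0, -1],
  [0, 0, 0, 0, 0, 0, -1],
  [0, 0, 0, 0, 0, 0, -1],
])

```text
t: 14.45
ee_pos: [589.4, 54.3, 183.0]
ee_rot: [-2.789, -0.105, -1.339]
wrist_force: [0.8, 0.5, -1.1]
gripper_width: 23.8
grasp_force: 40.0
```

```bash
python3 - <<'E'
from h import *
tipinfo();over('s',0)
s=read_state();tip=s['ee_pos']+R.from_rotvec(s['ee_rot']).apply(TIP)
o=[]
for n in('scene','side'):
    c=grab(n);save(c,n+'5'); p=proj(c,tip);m=proj(c,[*MARK['s'],20]);print(n,p.round(1),m.round(1))
    x=np.round(m).astype(int)-[35,45]
    f=cv2.resize(c['frame'][x[1]:x[1]+70,x[0]:x[0]+70,::-1],(400,400),interpolation=2)
    for q,col in((p,(0,0,255)),(m,(255,0,0))):
        cv2.circle(f,tuple(np.round((q-x+.5)*400/70-.5).astype(int).tolist()),2,col,-1)
    o.append(f);print(x)
cv2.imwrite('pics/v5.png',cv2.hconcat(o))
E
```

```text
tip [540.   51.6  52. ] tilt 13.7 F [ 0.8  0.5 -1.1] grip 23.8 t 14.45
TCP goal [599.5  62.8 152.4]
turn/4deg [-0.27  0.42 -0.01] shift/40mm [-0.451 -0.195  0.672] |shift| 0.83 t 14.45
scene [274.1 236.3] [271.3 246.4]
[236 201]
side [258.2 182.3] [261.5 185.9]
[227 141]
```

View pics/v5.png

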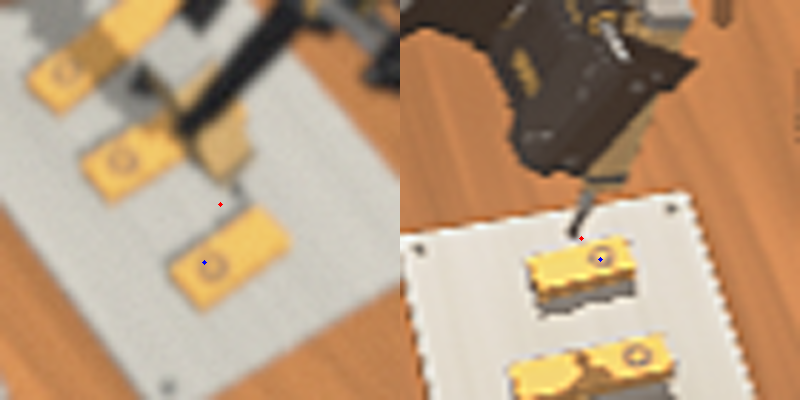

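Scene crop: stylus tip at about (240,195), ring (212,266); side crop: tip (573,236), ring (601,257). The arm stopped short of the goal here; checking joints, and triangulating tip and ring together.

```bash
python3 - <<'E'
from h import *
sc,si=load('scene5'),load('side5')
def tri(p,q):
    A=[];b=[]
    for c,u in((sc,p),(si,q)):
        o,d=ray(c,*u);d/=np.linalg.norm(d);M=np.eye(3)-np.outer(d,d);A.append(M);b.append(M@o)
    return np.linalg.lstsq(np.vstack(A),np.hstack(b),rcond=None)[0].round(1)
print('tip',tri((277.6,234.7),(256.8,181.9)),'mark',tri((272.7,247.1),(261.7,185.6)))
tipinfo();s=read_state();print(s['q'].round(3),s['ee_pos'])
E
```

```text
tip [532.8  53.5  55.2] mark [553.6  62.5  19.1]
tip [540.3  51.9  52.3] tilt 13.7 F [-0.9 -0.1 -1.1] grip 24.1 t 14.55
[-0.054 -0.443  2.393  0.367  0.321  1.145] [589.58995724  54.66362293 183.39137541]
```

```bash
python3 - <<'E'
from h import *
over('s',25,52,26)
E
```

```text
TCP goal [596.9  80.8 176.6]
turn/4deg [ 4.08  0.13 -3.44] shift/40mm [ 0.144 -0.506  0.459] |shift| 0.7 t 14.55
```

Emit:
move_arm([
  [0, 0, 0, 0.68, 0, -0.57, -1],
  [0, 0, 0, 0.68, 0, -0.57, -1],
  [0, 0, 0, 0.68, 0, -0.57, -1],
  [0, 0, 0, 0.68, 0, -0.57, -1],
  [0, 0, 0, 0.68, 0, -0.57, -1],
  [0, 0, 0, 0.68, 0, -0.57, -1],
  [0, 0, 0, 0, 0, 0, -1],
  [0, 0, 0, 0, 0, 0, -1],
])

```text
t: 15.22
ee_pos: [589.5, 53.8, 182.4]
ee_rot: [-2.616, -0.561, -1.254]
wrist_force: [0.1, -0.1, -0.8]
gripper_width: 23.8
grasp_force: 40.0
```

```bash
python3 - <<'E'
from h import *
tipinfo();over('s',25,52,26);print(read_state()['q'].round(2))
E
```

```text
tip [544.3  33.6  51.4] tilt 13.7 F [ 0.1 -0.1 -0.8] grip 23.8 t 15.22
TCP goal [596.9  80.8 176.6]
turn/4deg [ 0.29  0.18 -0.31] shift/40mm [ 0.17  -0.526  0.453] |shift| 0.71 t 15.22
[-0.25 -0.38  2.35  0.96  0.63  0.25]
```

Emit:
move_arm([
  [0.05, -0.15, 0.12, 0.28, 0.18, -0.3, -1],
  [0.06, -0.19, 0.16, 0, 0, 0, -1],
  [0.06, -0.19, 0.17, 0, 0, 0, -1],
  [0, 0, 0, 0, 0, 0, -1],
  [0, 0, 0, 0, 0, 0, -1],
  [0, 0, 0, 0, 0, 0, -1],
])

```text
t: 15.72
ee_pos: [596.4, 81.9, 176.6]
ee_rot: [-2.589, -0.601, -1.263]
wrist_force: [1.0, 0.3, -0.8]
gripper_width: 23.8
grasp_force: 40.0
```

```bash
python3 - <<'E'
from h import *
tipinfo();over('s',6,52,26)
s=read_state();tip=s['ee_pos']+R.from_rotvec(s['ee_rot']).apply(TIP);up=R.from_rotvec(s['ee_rot']).apply([.906,0,-.423])
for n in('scene','side'):
    c=grab(n);save(c,n+'6'); p=proj(c,tip);print(n,'tip',p.round(1),'nosefront',proj(c,tip+25*up).round(1),'mark',proj(c,[*MARK['s'],20]).round(1))
    u,v=np.round(p).astype(int);print('u0',u-9,'v0',v-12)
    g=cv2.cvtColor(c['frame'],cv2.COLOR_RGB2GRAY)[v-12:v+12,u-9:u+11]
    print('\n'.join(f'{v-12+i}: '+' '.join(f'{x:3d}' for x in r) for i,r in enumerate(g)))
E
```

```text
tip [553.5  60.6  45. ] tilt 13.0 F [ 1.   0.3 -0.8] grip 23.8 t 15.72
TCP goal [596.9  80.8 157.6]
turn/4deg [-0.02 -0.    0.02] shift/40mm [-0.375  0.033  0.292] |shift| 0.48 t 15.72
scene tip [272.1 242.3] nosefront [271.7 239.4] mark [271.3 246.4]
u0 263 v0 230
230: 119 109 117 130 130 121 115 108 104  97  78  53  61  94 124 154 180 195 199 200
231: 147 137 131 135 131 124 116 110  99  85  59  50  78 119 139 158 175 192 200 199
232: 174 164 152 140 136 130 126 119 106  82  58  64  97 135 149 154 167 189 200 202
233: 192 187 171 154 138 137 130 128 116  93  83 100 124 145 149 150 167 190 200 200
234: 199 197 189 173 151 135 128 130 125 113 113 130 144 150 145 150 168 192 200 199
235: 201 200 198 186 162 141 128 128 130 124 131 143 151 153 146 152 169 189 196 199
236: 203 200 200 193 177 151 131 124 126 127 132 141 150 149 140 148 159 182 196 200
237: 204 202 202 196 189 171 154 142 130 125 125 136 151 145 137 143 160 186 197 197
238: 203 202 202 203 199 193 185 174 157 140 123 128 140 141 147 163 179 197 202 198
239: 203 204 202 203 201 199 199 194 184 166 133 122 133 149 170 188 
[... 2625 characters left out ...]
 219 221 219 219 219
185: 224 221 214 214 214 214 214 210 174 193 224 179 188 218 214 220 221 219 219 219
186: 215 214 212 213 213 214 217 200 153 181 196 143 186 219 214 218 221 220 219 220
187: 214 214 215 215 215 215 216 216 206 171 159 157 200 226 234 223 216 222 219 219
188: 215 214 214 214 214 215 216 218 223 225 237 229 179 137 121 119 191 224 218 219
189: 217 216 216 218 221 224 234 227 180 138 125 125 112 105  99 132 204 225 219 218
190: 225 224 234 224 166 126 126 124 111 104 103 128 130 118 121 116 189 226 221 218
191: 177 126 125 122 109 104 103 126 131 118 124 129 129 125 123 111 185 225 220 218
192: 117 104 104 128 130 120 125 129 126 124 126 122 118 116 113 104 178 221 220 218
```

```bash
cat >> h.py <<'E'
def tri(sc,si,p,q):
    A=[];b=[]
    for c,u in((sc,p),(si,q)):
        o,d=ray(c,*u);d/=np.linalg.norm(d);M=np.eye(3)-np.outer(d,d);A.append(M);b.append(M@o)
    return np.linalg.lstsq(np.vstack(A),np.hstack(b),rcond=None)[0].round(1)
E
python3 - <<'E'
from h import *
sc,si=load('scene6'),load('side6')
print('tip',tri(sc,si,(274,241),(260.4,181.8)),'mark',tri(sc,si,(272.9,247.3),(261.9,185.7)))
E
```

```text
tip [548.   59.4  44. ] mark [553.8  62.8  18.4]
```

```bash
python3 - <<'E'
from h import *
s=read_state();T=R.from_rotvec(s['ee_rot']);print((TIP+T.inv().apply([-4.7,-1,-.5])).round(1))
E
sed -i "s/^MARK=.*/MARK=dict(s=[554,61.5],m=[554,-15],l=[546.5,-76]); TIP=np.array([-135.7,-1.1,39.3])/" h.py
python3 - <<'E'
from h import *
tipinfo();over('s',5,52,26)
E
```

```text
[-136.5   -0.9   39.9]
tip [548.9  59.4  45.7] tilt 13.0 F [ 0.  -0.2 -0.6] grip 24.0 t 15.82
TCP goal [601.7  83.6 156.1]
turn/4deg [-0.02 -0.01  0.02] shift/40mm [-0.322  0.011  0.428] |shift| 0.54 t 15.82
```

Emit:
move_arm([
  [-0.1, 0, 0.12, 0, 0, 0, -1],
  [-0.1, 0, 0.15, 0, 0, 0, -1],
  [-0.1, 0.01, 0.15, 0, 0, 0, -1],
  [0, 0, 0, 0, 0, 0, -1],
  [0, 0, 0, 0, 0, 0, -1],
  [0, 0, 0, 0, 0, 0, -1],
])

```text
t: 16.32
ee_pos: [601.9, 83.8, 156.4]
ee_rot: [-2.59, -0.6, -1.262]
wrist_force: [-0.1, 0.1, -1.3]
gripper_width: 23.9
grasp_force: 40.0
```

```bash
sed -i "s/-135.7,-1.1,39.3/-136.5,-0.9,39.9/" h.py
python3 - <<'E'
from h import *
tipinfo();over('s',0,52,26)
s=read_state();tip=s['ee_pos']+R.from_rotvec(s['ee_rot']).apply(TIP)
for n in('scene','side'):
    c=grab(n);save(c,n+'7'); p=proj(c,tip);print(n,'tip',p.round(1),'mark',proj(c,[*MARK['s'],20]).round(1))
    u,v=np.round(p).astype(int);print('u0',u-7,'v0',v-9)
    g=cv2.cvtColor(c['frame'],cv2.COLOR_RGB2GRAY)[v-9:v+9,u-7:u+9]
    print('\n'.join(f'{v-9+i}: '+' '.join(f'{x:3d}' for x in r) for i,r in enumerate(g)))
E
```

```text
tip [554.2  61.5  24.3] tilt 13.0 F [-0.1  0.1 -1.3] grip 23.9 t 16.32
TCP goal [601.7  83.7 152.1]
turn/4deg [-0.03  0.    0.01] shift/40mm [-0.088 -0.001  0.061] |shift| 0.11 t 16.32
scene tip [271.8 246.2] mark [271.7 246.9]
u0 265 v0 237
237: 136 128 119 117 114  98  65  52  68 106 137 146 149 147 160 187
238: 151 135 127 124 122  96  71  66  95 127 147 148 147 158 179 195
239: 171 147 134 129 122 106  86  97 123 143 148 148 162 179 194 200
240: 186 156 135 127 128 118 112 123 144 152 149 154 177 193 200 201
241: 194 162 136 126 127 124 128 133 151 154 152 168 188 200 200 201
242: 199 178 153 133 120 122 124 136 150 152 157 180 197 200 202 203
243: 198 188 172 142 128 127 123 129 142 150 170 192 200 201 202 201
244: 196 181 165 151 146 152 135 120 126 146 179 196 200 202 201 200
245: 175 161 154 165 177 179 152 130 132 147 178 197 202 201 200 201
246: 161 156 169 181 191 185 164 157 159 155 174 194 201 200 199 195
247: 162 174 187 197 198 179 165 174 178 162 165 188 197 196 193 185
248: 166 180 193 199 195 183 164 169 173 160 167 188 194 192 184 178
249: 167 166 181 196 199 189 1
[... 981 characters left out ...]
87 221 219
184: 220 219 223 221 214 219 199 112  67 147 208 217 216 220 222 220
185: 214 213 214 214 215 212 178 158 208 185 190 218 214 221 221 220
186: 213 214 213 214 217 201 156 180 197 146 186 218 214 218 221 220
187: 214 215 215 215 215 216 207 175 163 159 200 226 234 224 217 222
188: 215 213 214 215 217 219 226 186 212 229 180 138 121 119 191 224
189: 216 218 221 224 235 227 182 129 115 126 111 104  99 132 205 225
190: 234 224 167 126 124 124 112 106 104 129 131 119 121 117 189 225
191: 124 123 109 103 102 127 130 118 125 130 128 126 123 111 186 225
192: 104 127 130 120 125 129 128 125 126 125 120 116 113 104 178 222
193: 124 130 129 127 126 121 117 119 122 115 189 231 228 222 217 217
```

Tip in scene (272.6,245.3) and side (261.7,184.6) sits above the ring centre in both. Pressing.

Emit:
move_arm([
  [-0.05, 0, 0.04, 0, 0, 0, -1],
  [-0.05, 0, 0.04, 0, 0, 0, -1],
  [-0.04, 0, 0.03, 0, 0, 0, -1],
  [0, 0, 0, 0, 0, 0, -1],
  [0, 0, 0, 0, 0, 0, -1],
])

```text
t: 16.83
ee_pos: [601.8, 84.0, 149.2]
ee_rot: [-2.59, -0.6, -1.262]
wrist_force: [-0.7, -0.2, -0.4]
gripper_width: 23.9
grasp_force: 40.0
```

```bash
python3 - <<'E'
from h import *
tipinfo()
E
```

```text
tip [554.1  61.7  17.1] tilt 13.0 F [-0.7 -0.2 -0.4] grip 23.9 t 16.83
```

Emit:
move_arm([
  [-0.04, 0, 0.03, 0, 0, 0, -1],
  [-0.02, 0, 0.015, 0, 0, 0, -1],
  [0, 0, 0, 0, 0, 0, -1],
  [0, 0, 0, 0, 0, 0, -1],
  [0, 0, 0, 0, 0, 0, -1],
])

```text
t: 17.25
ee_pos: [602.2, 83.9, 147.1]
ee_rot: [-2.589, -0.601, -1.264]
wrist_force: [-0.3, 0.1, 2.1]
gripper_width: 24.0
grasp_force: 40.0
```

```bash
python3 - <<'E'
from h import *
tipinfo()
E
```

```text
tip [554.7  61.6  14.9] tilt 13.0 F [-0.3  0.1  2.1] grip 24.0 t 17.25
```

Emit:
move_arm([
  [-0.02, 0, 0.015, 0, 0, 0, -1],
  [0, 0, 0, 0, 0, 0, -1],
  [0, 0, 0, 0, 0, 0, -1],
  [0, 0, 0, 0, 0, 0, -1],
  [0, 0, 0, 0, 0, 0, -1],
  [0, 0, 0, 0, 0, 0, -1],
  [0, 0, 0, 0, 0, 0, -1],
])

```text
t: 17.83
ee_pos: [602.0, 83.8, 145.8]
ee_rot: [-2.589, -0.601, -1.264]
wrist_force: [-1.3, -0.6, 2.3]
gripper_width: 23.8
grasp_force: 40.0
```

```bash
python3 - <<'E'
from h import *
tipinfo()
for n in('scene','side'):
    c=grab(n);save(c,n+'8'); u,v={'scene':(273,247),'side':(262,186)}[n]
    g=cv2.cvtColor(c['frame'],cv2.COLOR_RGB2GRAY)[v-8:v+7,u-7:u+8];print('u0',u-7)
    print('\n'.join(f'{v-8+i}: '+' '.join(f'{x:3d}' for x in r) for i,r in enumerate(g)))
E
```

```text
tip [554.4  61.5  13.6] tilt 13.0 F [-1.3 -0.6  2.3] grip 23.8 t 17.83
u0 266
239: 132 128 123 111  91  63  50  78 118 140 146 156 181 194 200
240: 135 129 129 115  92  64  67  98 135 147 148 164 189 198 201
241: 143 131 126 121  99  84 100 123 146 148 152 176 196 201 202
242: 152 132 127 123 115 111 124 143 151 146 160 187 198 200 203
243: 154 126 122 125 124 125 133 148 147 150 175 194 201 204 202
244: 150 130 127 129 128 125 134 147 149 161 185 201 203 203 200
245: 149 142 150 155 141 124 130 139 145 165 189 200 202 198 198
246: 156 166 180 182 161 131 126 132 140 162 190 200 199 199 196
247: 174 189 195 193 173 145 135 138 142 159 189 198 197 191 186
248: 178 194 197 195 182 154 142 145 150 163 188 198 191 182 178
249: 165 181 195 198 189 172 158 156 164 178 188 187 185 181 184
250: 162 170 186 196 197 187 179 176 182 187 186 183 183 189 198
251: 178 165 172 188 196 197 193 188 189 186 182 182 188 199 205
252: 194 176 166 176 190 196 194 187 184 184 187 192 195 200 204
253: 204 191 176 166 180 187 184 179 183 190 194 198 199 202 203
u0 255
178: 226 225 223 224 226 225 231 195 128
[... 234 characters left out ...]
20 220 222 228 215 141  84 196 229 223 222 220 220
183: 220 220 219 198 205 234 199  80 138 211 221 182 186 221 219
184: 220 223 221 215 219 213 145  60 142 213 220 216 220 222 220
185: 214 214 214 215 214 169  89  84 113 199 220 214 221 221 220
186: 213 213 214 218 204 163 109  68  98 195 220 214 218 221 220
187: 215 215 215 216 218 214 155  79 131 208 227 235 224 218 223
188: 214 214 215 216 220 228 193 121 177 186 138 121 119 191 224
189: 218 222 224 236 228 184 133 102 115 115 104 100 132 205 225
190: 224 166 126 125 123 113 107 107 131 131 119 122 116 189 225
191: 123 108 104 104 125 131 118 125 131 128 126 123 112 186 225
192: 127 130 118 124 129 127 125 128 126 119 116 113 104 178 222
```

Short bar pressed about 3.5 N, tip at ring centre in both views. Next the middle bar.

Emit:
move_arm([
  [0.12, 0, -0.1, 0, 0, 0, -1],
  [0.24, 0, -0.19, 0, 0, 0, -1],
  [0.24, 0, -0.19, 0, 0, 0, -1],
  [0, 0, 0, 0, 0, 0, -1],
  [0, 0, 0, 0, 0, 0, -1],
])

```text
t: 18.35
ee_pos: [601.6, 83.8, 176.6]
ee_rot: [-2.589, -0.602, -1.264]
wrist_force: [-0.3, -0.5, -1.0]
gripper_width: 23.9
grasp_force: 40.0
```

```bash
python3 - <<'E'
from h import *
tipinfo();over('m',25,52,26)
E
```

```text
tip [554.   61.4  44.5] tilt 13.0 F [-0.3 -0.5 -1. ] grip 23.9 t 18.35
TCP goal [601.7   7.2 177.1]
turn/4deg [-0.02 -0.01  0.03] shift/40mm [-0.505  1.721 -0.667] |shift| 1.91 t 18.35
```

Emit:
move_arm([
  [-0.08, 0.25, -0.1, 0, 0, 0, -1],
  [-0.12, 0.42, -0.16, 0, 0, 0, -1],
  [-0.12, 0.42, -0.16, 0, 0, 0, -1],
  [-0.12, 0.42, -0.16, 0, 0, 0, -1],
  [-0.06, 0.21, -0.09, 0, 0, 0, -1],
  [0, 0, 0, 0, 0, 0, -1],
  [0, 0, 0, 0, 0, 0, -1],
  [0, 0, 0, 0, 0, 0, -1],
])

```text
t: 19.02
ee_pos: [601.4, 8.0, 176.3]
ee_rot: [-2.589, -0.601, -1.261]
wrist_force: [-1.0, -0.5, -1.1]
gripper_width: 23.6
grasp_force: 40.0
```

```bash
python3 - <<'E'
from h import *
tipinfo();over('m',2,52,26);print(read_state()['q'].round(2))
E
```

```text
tip [553.7 -14.3  44.2] tilt 13.0 F [-1.  -0.5 -1.1] grip 23.6 t 19.02
TCP goal [601.7   7.2 154.1]
turn/4deg [-0.04  0.01  0.01] shift/40mm [-0.438  0.019  0.339] |shift| 0.55 t 19.02
[-0.37 -0.3   2.31  1.05  0.73  0.07]
```

Emit:
move_arm([
  [-0.1, 0, 0.08, 0, 0, 0, -1],
  [-0.17, 0.01, 0.13, 0, 0, 0, -1],
  [-0.17, 0.01, 0.13, 0, 0, 0, -1],
  [0, 0, 0, 0, 0, 0, -1],
  [0, 0, 0, 0, 0, 0, -1],
  [0, 0, 0, 0, 0, 0, -1],
])

```text
t: 19.52
ee_pos: [602.1, 7.0, 155.0]
ee_rot: [-2.589, -0.601, -1.263]
wrist_force: [0.2, -0.4, -1.6]
gripper_width: 23.6
grasp_force: 40.0
```

```bash
cat > chk.py <<'E'
from h import *
import sys
m=sys.argv[1];tipinfo();over(m,0,52,26)
for n in('scene','side'):
    c=grab(n); u,v=np.round(proj(c,[*MARK[m],20])).astype(int)
    g=cv2.cvtColor(c['frame'],cv2.COLOR_RGB2GRAY)[v-8:v+8,u-7:u+9];print(n,'u0',u-7)
    print('\n'.join(f'{v-8+i}: '+' '.join(f'{x:3d}' for x in r) for i,r in enumerate(g)))
E
python3 chk.py m
```

```text
tip [554.5 -15.3  22.8] tilt 13.0 F [ 0.2 -0.4 -1.6] grip 23.6 t 19.52
TCP goal [601.7   7.2 152.1]
turn/4deg [-0.03 -0.    0.02] shift/40mm [-0.061 -0.01   0.038] |shift| 0.07 t 19.52
scene u0 249
220: 148 137 130 125 124 132 147 153 155 147 139 137 149 155 164 181
221: 166 140 130 127 130 134 143 154 152 143 135 138 151 164 184 194
222: 176 148 129 126 127 128 140 149 153 143 144 159 171 184 194 202
223: 188 166 142 129 121 126 132 145 146 145 166 182 191 196 198 200
224: 198 185 169 151 129 121 125 132 139 156 183 195 199 200 202 200
225: 198 195 183 161 143 137 127 121 128 158 189 197 201 201 202 199
226: 189 180 170 156 158 167 155 127 122 154 187 199 198 201 199 201
227: 173 161 162 163 176 184 167 143 139 153 176 195 198 201 201 200
228: 170 162 174 184 189 185 163 160 169 167 166 187 197 201 199 195
229: 178 175 184 193 195 185 164 170 179 168 161 182 196 201 198 187
230: 187 170 178 192 196 191 175 169 171 166 168 182 193 193 190 179
231: 188 169 163 183 198 196 190 183 178 177 181 186 183 183 185 184
232: 191 174 159 172 189 198 200 194 192 190 190 183 178 179 186 192
233: 
[... 617 characters left out ...]
16 216 217
201: 203 217 222 222 218 205 154  89 118 207 223 215 218 216 215 215
202: 214 214 214 215 211 170 113  84  94 158 204 214 215 215 214 214
203: 214 214 213 215 209 156 187 226 194 157 201 214 221 226 217 216
204: 212 212 212 213 216 179 140 163 133 165 208 214 218 181 179 218
205: 212 211 212 213 215 218 175 103 187 220 232 227 183 144 189 218
206: 214 213 215 217 219 230 201 126 136 131 124 124 105 112 185 216
207: 228 227 202 171 143 125 115 109 109 105 103 104 139 175 206 215
208: 127 124 118 111 106 103 107 115 118 121 127 123 119 187 220 213
209: 105 104 112 116 118 125 128 128 128 127 129 124 115 188 222 213
210: 111 127 128 127 126 126 127 127 125 122 118 115 107 111 178 213
```

Middle ring is at scene (257,229), side (268,203), with the tip straight over it. Pressing.

Emit:
move_arm([
  [-0.06, 0, 0.05, 0, 0, 0, -1],
  [-0.06, 0, 0.05, 0, 0, 0, -1],
  [-0.05, 0, 0.035, 0, 0, 0, -1],
  [0, 0, 0, 0, 0, 0, -1],
  [0, 0, 0, 0, 0, 0, -1],
  [0, 0, 0, 0, 0, 0, -1],
  [0, 0, 0, 0, 0, 0, -1],
])

```text
t: 20.2
ee_pos: [602.5, 6.4, 146.7]
ee_rot: [-2.589, -0.601, -1.264]
wrist_force: [-0.3, -0.4, 2.2]
gripper_width: 23.8
grasp_force: 40.0
```

```bash
python3 -c "
from h import *
tipinfo()"
```

```text
tip [555.  -16.   14.5] tilt 13.0 F [-0.3 -0.4  2.2] grip 23.8 t 20.2
```

Pressing at about 3.4 N. I hold, lift, then go to the long bar.

Emit:
move_arm([
  [0, 0, 0, 0, 0, 0, -1],
  [0, 0, 0, 0, 0, 0, -1],
  [0, 0, 0, 0, 0, 0, -1],
  [0, 0, 0, 0, 0, 0, -1],
  [0.12, 0, -0.1, 0, 0, 0, -1],
  [0.24, 0, -0.19, 0, 0, 0, -1],
  [0.24, 0, -0.19, 0, 0, 0, -1],
  [0, 0, 0, 0, 0, 0, -1],
  [0, 0, 0, 0, 0, 0, -1],
])

```text
t: 20.95
ee_pos: [601.7, 6.4, 177.0]
ee_rot: [-2.589, -0.602, -1.264]
wrist_force: [-1.0, 0.0, -2.1]
gripper_width: 23.8
grasp_force: 40.0
```

```bash
python3 -c "
from h import *
tipinfo();over('l',25,52,26)"
```

```text
tip [554.2 -16.   44.9] tilt 13.0 F [-1.   0.  -2.1] grip 23.8 t 20.95
TCP goal [594.2 -53.8 177.1]
turn/4deg [-0.02 -0.    0.03] shift/40mm [-0.509  1.269 -0.655] |shift| 1.52 t 20.95
```

Emit:
move_arm([
  [-0.1, 0.25, -0.13, 0, 0, 0, -1],
  [-0.14, 0.36, -0.18, 0, 0, 0, -1],
  [-0.14, 0.36, -0.18, 0, 0, 0, -1],
  [-0.13, 0.3, -0.17, 0, 0, 0, -1],
  [0, 0, 0, 0, 0, 0, -1],
  [-0.1, 0, 0.08, 0, 0, 0, -1],
  [-0.17, 0, 0.13, 0, 0, 0, -1],
  [-0.17, 0, 0.13, 0, 0, 0, -1],
  [0, 0, 0, 0, 0, 0, -1],
  [0, 0, 0, 0, 0, 0, -1],
])

```text
t: 21.78
ee_pos: [593.3, -52.9, 152.9]
ee_rot: [-2.589, -0.6, -1.259]
wrist_force: [-0.6, -0.2, 0.3]
gripper_width: 23.9
grasp_force: 40.0
```

```bash
python3 chk.py l
```

```text
tip [545.4 -75.   20.8] tilt 13.1 F [-0.6 -0.2  0.3] grip 23.9 t 21.78
TCP goal [594.2 -53.8 152.1]
turn/4deg [-0.06  0.02 -0.  ] shift/40mm [-0.009  0.029  0.018] |shift| 0.04 t 21.78
scene u0 239
205: 163 144 130 129 129 135 145 153 156 148 139 141 158 178 190 195
206: 179 146 126 126 127 131 139 153 154 144 139 157 181 191 194 198
207: 188 159 135 126 126 126 135 147 149 141 153 177 191 196 197 197
208: 194 180 164 149 138 127 124 136 138 143 170 189 195 196 198 198
209: 203 193 189 177 157 136 123 123 121 146 181 195 198 198 198 198
210: 201 202 191 174 160 155 142 122 112 141 178 195 197 195 198 197
211: 202 195 176 160 165 178 165 136 115 133 172 191 197 198 199 197
212: 197 186 168 160 177 189 173 148 137 140 160 187 195 198 199 196
213: 182 174 172 178 188 187 167 156 163 160 161 182 196 197 195 187
214: 180 167 176 189 195 189 170 163 170 171 169 182 191 187 183 182
215: 181 166 173 189 197 193 182 173 173 173 181 186 186 178 181 183
216: 186 169 158 174 191 196 193 187 184 185 185 178 173 178 186 192
217: 191 176 160 159 175 188 193 195 192 187 179 173 173 182 193 198
218: 
[... 617 characters left out ...]
10 208 210
216: 213 215 195 197 226 229 185  81 140 206 216 221 223 209 208 208
217: 213 224 221 212 219 188  95  59  95 176 207 211 212 210 208 207
218: 212 213 212 210 207 176 116 118 157 172 198 210 208 213 208 206
219: 209 208 207 210 195 147 171 208 179 141 190 212 211 215 213 210
220: 208 208 208 208 209 203 150 101 142 196 215 228 207 151 184 212
221: 207 208 207 207 210 215 177 112 210 225 169 129 112 109 179 211
222: 207 208 208 210 213 230 205 131 123 120 109 103 102 181 223 212
223: 209 211 216 215 180 123 111 107 104 110 102 112 124 123 185 214
224: 225 206 143 114 109 100 109 116 123 128 126 127 123 111 175 215
225: 125 117 102 136 139 121 128 128 127 125 124 120 113 175 217 214
```

Emit:
move_arm([
  [-0.04, 0.02, 0.05, 0, 0, 0, -1],
  [-0.05, 0, 0.04, 0, 0, 0, -1],
  [-0.04, 0, 0.03, 0, 0, 0, -1],
  [0, 0, 0, 0, 0, 0, -1],
  [0, 0, 0, 0, 0, 0, -1],
  [0, 0, 0, 0, 0, 0, -1],
  [0, 0, 0, 0, 0, 0, -1],
])

```text
t: 22.47
ee_pos: [595.2, -54.6, 148.2]
ee_rot: [-2.589, -0.601, -1.264]
wrist_force: [0.2, -0.1, 0.1]
gripper_width: 23.9
grasp_force: 40.0
```

```bash
python3 -c "
from h import *
tipinfo()"
```

```text
tip [547.7 -76.9  16. ] tilt 13.0 F [ 0.2 -0.1  0.1] grip 23.9 t 22.47
```

Slight contact only; 2 mm further.

Emit:
move_arm([
  [-0.04, 0, 0.03, 0, 0, 0, -1],
  [-0.01, 0, 0.005, 0, 0, 0, -1],
  [0, 0, 0, 0, 0, 0, -1],
  [0, 0, 0, 0, 0, 0, -1],
  [0, 0, 0, 0, 0, 0, -1],
  [0, 0, 0, 0, 0, 0, -1],
  [0, 0, 0, 0, 0, 0, -1],
  [0, 0, 0, 0, 0, 0, -1],
  [0, 0, 0, 0, 0, 0, -1],
])

```text
t: 23.22
ee_pos: [595.0, -54.6, 145.4]
ee_rot: [-2.589, -0.601, -1.264]
wrist_force: [-0.2, -0.9, 3.8]
gripper_width: 24.0
grasp_force: 40.0
```

```bash
python3 -c "
from h import *
tipinfo()"
```

```text
tip [547.4 -77.   13.3] tilt 13.0 F [-0.2 -0.9  3.8] grip 24.0 t 23.22
```

Emit:
move_arm([
  [0.15, 0, -0.12, 0, 0, 0, -1],
  [0.4, 0, -0.31, 0, 0, 0, -1],
  [0.6, 0, -0.46, 0, 0, 0, -1],
  [0.6, 0, -0.46, 0, 0, 0, -1],
  [0.4, 0, -0.31, 0, 0, 0, -1],
  [0, 0, 0, 0, 0, 0, -1],
])

```text
t: 23.72
ee_pos: [597.1, -55.0, 260.3]
ee_rot: [-2.589, -0.605, -1.274]
wrist_force: [0.5, 0.8, 0.4]
gripper_width: 23.9
grasp_force: 40.0
```

```bash
cat >> h.py <<'E'
def lay(out,up,pitch=26):
    A=R.from_euler('z',RY,degrees=True)*R.from_euler('y',-50,degrees=True)
    M=R.from_euler('z',RY,degrees=True)*R.from_euler('y',-pitch,degrees=True)*R.from_euler('x',180,degrees=True)
    g=np.array([540.9,-264.2,115.3])+A.apply([32+up,0,out]); p=g+M.apply([0,0,19]); print('goal',p.round(1))
    # unit out / up in tool axes
    print('out',M.inv().apply(A.apply([0,0,1])).round(3),'up',M.inv().apply(A.apply([1,0,0])).round(3),'F tool',M.inv().apply(read_state()['wrist_force']).round(1))
    tgt(p,RY,pitch)
E
python3 -c "
from h import *
tipinfo();lay(70,10)"
```

```text
tip [550.5 -77.8 127.9] tilt 12.7 F [0.5 0.8 0.4] grip 23.9 t 23.72
goal [ 522.6 -265.4  175.4]
out [-0.407  0.    -0.914] up [ 0.914  0.    -0.407] F tool [ 0.7 -0.8 -0.1]
turn/4deg [-3.48 -6.51  4.42] shift/40mm [-2.913  5.126  0.94 ] |shift| 5.97 t 23.72
```

Emit:
move_arm([
  [0, 0, 0, -0.387, -0.723, 0.491, -1],
  [0, 0, 0, -0.387, -0.723, 0.491, -1],
  [0, 0, 0, -0.387, -0.723, 0.491, -1],
  [0, 0, 0, -0.387, -0.723, 0.491, -1],
  [0, 0, 0, -0.387, -0.723, 0.491, -1],
  [0, 0, 0, -0.387, -0.723, 0.491, -1],
  [0, 0, 0, -0.387, -0.723, 0.491, -1],
  [0, 0, 0, -0.387, -0.723, 0.491, -1],
  [0, 0, 0, -0.387, -0.723, 0.491, -1],
  [0, 0, 0, 0, 0, 0, -1],
])

```text
t: 24.55
ee_pos: [595.7, -53.1, 252.8]
ee_rot: [-3.044, -0.102, -0.687]
wrist_force: [-0.4, 1.5, -0.2]
gripper_width: 23.9
grasp_force: 40.0
```

Emit:
move_arm([
  [-0.2, 0.5, -0.1, 0, 0, 0, -1],
  [-0.3, 0.75, -0.15, 0, 0, 0, -1],
  [-0.3, 0.75, -0.15, 0, 0, 0, -1],
  [-0.3, 0.75, -0.15, 0, 0, 0, -1],
  [-0.3, 0.75, -0.15, 0, 0, 0, -1],
  [-0.3, 0.75, -0.15, 0, 0, 0, -1],
  [-0.28, 0.6, -0.12, 0, 0, 0, -1],
  [0, 0.276, 0, 0, 0, 0, -1],
  [0, 0, 0, 0, 0, 0, -1],
  [0, 0, 0, 0, 0, 0, -1],
])

```text
t: 25.38
ee_pos: [520.7, -264.5, 252.5]
ee_rot: [-3.042, -0.098, -0.689]
wrist_force: [0.5, -0.2, -1.2]
gripper_width: 23.9
grasp_force: 40.0
```

```bash
python3 -c "
from h import *
tipinfo();lay(50,10)"
```

```text
tip [ 414.9 -270.   157.6] tilt 39.4 F [ 0.5 -0.2 -1.2] grip 23.9 t 25.38
goal [ 537.9 -264.4  162.5]
out [-0.407  0.    -0.914] up [ 0.914  0.    -0.407] F tool [-0.1  0.3  1.3]
turn/4deg [-0.08  0.11 -0.04] shift/40mm [-0.6    0.026  2.21 ] |shift| 2.29 t 25.38
```

Emit:
move_arm([
  [-0.1, 0, 0.4, 0, 0, 0, -1],
  [-0.2, 0.02, 0.7, 0, 0, 0, -1],
  [-0.2, 0, 0.7, 0, 0, 0, -1],
  [-0.1, 0, 0.4, 0, 0, 0, -1],
  [0, 0, 0, 0, 0, 0, -1],
  [0, 0, 0, 0, 0, 0, -1],
])

```text
t: 25.88
ee_pos: [537.4, -262.0, 162.7]
ee_rot: [-3.042, -0.103, -0.688]
wrist_force: [-0.4, -0.3, -0.8]
gripper_width: 23.9
grasp_force: 40.0
```

```bash
python3 -c "
from h import *
tipinfo();lay(12,10)"
```

```text
tip [ 431.5 -267.8   68. ] tilt 39.5 F [-0.4 -0.3 -0.8] grip 23.9 t 25.88
goal [ 567.  -262.5  138.1]
out [-0.407  0.    -0.914] up [ 0.914  0.    -0.407] F tool [-0.7  0.3  0.5]
turn/4deg [-0.1   0.12 -0.01] shift/40mm [0.393 0.06  0.877] |shift| 0.96 t 25.88
```

Emit:
move_arm([
  [0.09, 0.06, 0.2, 0, 0, 0, -1],
  [0.1, 0, 0.23, 0, 0, 0, -1],
  [0.1, 0, 0.23, 0, 0, 0, -1],
  [0.1, 0, 0.21, 0, 0, 0, -1],
  [0.04, 0, 0.09, 0, 0, 0, -1],
  [0.04, 0, 0.09, 0, 0, 0, -1],
  [0, 0, 0, 0, 0, 0, -1],
  [0, 0, 0, 0, 0, 0, -1],
])

```text
t: 26.55
ee_pos: [572.7, -263.9, 134.1]
ee_rot: [-3.044, -0.1, -0.691]
wrist_force: [0.3, 0.1, -1.6]
gripper_width: 23.8
grasp_force: 40.0
```

```bash
python3 -c "
from h import *
tipinfo();lay(0,10)"
```

```text
tip [ 466.9 -269.7   39.2] tilt 39.4 F [ 0.3  0.1 -1.6] grip 23.8 t 26.55
goal [ 576.1 -261.9  130.4]
out [-0.407  0.    -0.914] up [ 0.914  0.    -0.407] F tool [-0.4 -0.   1.6]
turn/4deg [-0.06  0.11 -0.02] shift/40mm [ 0.04  -0.046  0.123] |shift| 0.14 t 26.55
```

Emit:
move_arm([
  [0.02, -0.02, 0.06, 0, 0, 0, -1],
  [0.02, -0.02, 0.06, 0, 0, 0, -1],
  [0, 0, 0, 0, 0, 0, -1],
  [0, 0, 0, 0, 0, 0, -1],
])

```text
t: 26.88
ee_pos: [576.1, -262.1, 130.9]
ee_rot: [-3.044, -0.1, -0.692]
wrist_force: [-0.3, 0.4, -1.4]
gripper_width: 24.1
grasp_force: 40.0
```

```bash
python3 -c "
from h import *
tipinfo();lay(0,0)"
```

```text
tip [ 470.4 -267.9   35.9] tilt 39.4 F [-0.3  0.4 -1.4] grip 24.1 t 26.88
goal [ 569.7 -262.3  122.7]
out [-0.407  0.    -0.914] up [ 0.914  0.    -0.407] F tool [-0.8 -0.4  1.1]
turn/4deg [-0.05  0.1  -0.02] shift/40mm [-0.231 -0.007  0.113] |shift| 0.26 t 26.88
```

Emit:
move_arm([
  [-0.08, 0, 0.05, 0, 0, 0, -1],
  [-0.08, 0, 0.05, 0, 0, 0, -1],
  [-0.05, 0, 0.05, 0, 0, 0, -1],
  [0, 0, 0, 0, 0, 0, -1],
  [0, 0, 0, 0, 0, 0, -1],
])

```text
t: 27.3
ee_pos: [572.1, -263.9, 124.9]
ee_rot: [-3.046, -0.101, -0.697]
wrist_force: [-6.2, -0.7, 9.9]
gripper_width: 23.7
grasp_force: 40.0
```

```bash
python3 -c "
from h import *
tipinfo();lay(0,0)"
```

```text
tip [ 466.7 -269.9   29.6] tilt 39.2 F [-6.2 -0.7  9.9] grip 23.7 t 27.3
goal [ 569.7 -262.3  122.7]
out [-0.407  0.    -0.914] up [ 0.914  0.    -0.407] F tool [ -1.3   0.3 -11.6]
turn/4deg [-0.01  0.05 -0.01] shift/40mm [-0.075 -0.044  0.025] |shift| 0.09 t 27.3
```

Emit:
move_arm([
  [-0.01, 0, -0.03, 0, 0, 0, -1],
  [-0.05, 0, 0.02, 0, 0, 0, -1],
  [-0.05, 0, 0.02, 0, 0, 0, -1],
  [0, 0, 0, 0, 0, 0, -1],
  [0, 0, 0, 0, 0, 0, -1],
])

```text
t: 27.72
ee_pos: [569.6, -263.6, 122.7]
ee_rot: [-3.044, -0.098, -0.702]
wrist_force: [1.3, 1.5, 7.6]
gripper_width: 24.1
grasp_force: 40.0
```

```bash
python3 -c "
from h import *
tipinfo();lay(0,0)"
```

```text
tip [ 464.6 -269.3   27.1] tilt 39.0 F [1.3 1.5 7.6] grip 24.1 t 27.72
goal [ 569.7 -262.3  122.7]
out [-0.407  0.    -0.914] up [ 0.914  0.    -0.407] F tool [ 4.6 -1.4 -6.2]
turn/4deg [-0.02  0.01 -0.03] shift/40mm [ 0.004 -0.032  0.001] |shift| 0.03 t 27.72
```

Back at the regrasp pose with toe and floor contact. Letting go.

Emit:
move_arm([
  [0, 0, 0, 0, 0, 0, 0.2],
  [0, 0, 0, 0, 0, 0, 0.2],
  [0, 0, 0, 0, 0, 0, 0.2],
  [0, 0, 0, 0, 0, 0, 0.2],
  [0, 0, 0, 0, 0, 0, 0.2],
  [0, 0, 0, 0, 0, 0, 0.2],
  [0, 0, 0, 0, 0, 0, 0.2],
  [0, 0, 0, 0, 0, 0, 0.2],
])

```text
t: 28.38
ee_pos: [567.2, -262.7, 119.3]
ee_rot: [-3.044, -0.1, -0.691]
wrist_force: [0.1, -0.4, 0.4]
gripper_width: 56.8
grasp_force: 0.0
```

```bash
python3 - <<'E'
from h import *
print(read_state()['grasp_force'],read_state()['gripper_width'])
# compare with picture after first laying (side/scene), handle area near butt
for n,o in(('side','s_r4'),('scene','c_r4')):
    a=load(o);c=grab(n);save(c,n+'9')
    A=R.from_euler('z',RY,degrees=True)*R.from_euler('y',-50,degrees=True)
    p=np.round(proj(a,np.array([540.9,-264.2,115.3])+A.apply([60,0,0]))).astype(int);print(n,p)
    for f in(a,c):
        r=cv2.cvtColor(f['frame'],cv2.COLOR_RGB2GRAY)[p[1]-8:p[1]+8:2,p[0]-10:p[0]+10]
        print('\n'.join(' '.join(f'{x:3d}' for x in q) for q in r),'\n')
E
```

```text
0.0 56.7796830619098
side [305 242]
138 126 131 138 138 142 145 142 136 136 133 130 137 145 150 151 152 157 130  87
 79 139 159 144 136 139 142 152 149 134 134 129 127 138 146 150 152 154 153 125
 50  38 122 152 138 139 146 148 194 192 155 156 156 148 142 147 150 151 152 154
 90 141 157 165 177 150 133 147 146 191 190 153 154 154 148 145 148 151 152 151
155 162 172 175 178 184 171 150 150 151 195 192 154 154 156 116 117 151 152 151
170 174 177 180 182 180 180 162 143 150 140 117 113 116 128 154 127 122 151 151
176 180 180 177 171 169 171 183 158 111 107 106 103 102 106 103 117 138 146 150
179 180 177 171 172 158 133 124 124 123 124 127 134 140 138 139 134 131 138 148 

 44  82 103 119 138 143 144 140 135 135 132 128 135 144 150 150 152 155 130  84
 54  56  84 103 122 140 143 143 138 134 135 129 126 137 146 149 151 154 152 123
 64  72  63  82 119 127 140 154 183 182 156 157 151 137 136 146 149 151 151 152
 61  68  71  62  80 122 122 135 146 177 181 155 154 154 142 138 147 150 150 150
111 111  60  68  62  85 112  95  66  66  92 141 160 154 153 143 139 148 150 151
182 166 109  63  68  6
[... 817 characters left out ...]
50 147 145 141 139 139 122 119 127 141 149 152 158 163 162 

105 102 104 103 104 115 126 125  99  68  53  54  52  49  51  66  81  92  96  99
101 100 104 103 101 113 121 117 100 110 131 133 121 102  90  93 100 101  98  95
 95  96  98 102 105 102 104 113 133 163 175 173 170 160 149 143 146 139 132 123
 93  99  99  97  97 107 121 149 165 171 176 174 176 178 168 162 163 164 161 160
105 101  95  96  97 109 137 158 174 173 171 175 176 172 167 175 179 183 178 174
140 132 125 112 104 102 106 120 146 167 174 173 166 165 171 177 183 178 180 180
154 149 151 148 139 138 135 125 127 139 151 151 151 167 175 177 171 172 174 167
148 151 151 153 146 150 147 144 144 136 123 110 112 119 132 139 147 154 154 148
```

Tester sits as after the first laying (butt edges agree within a pixel). I withdraw the hand.

Emit:
move_arm([
  [0, 0, -0.2, 0, 0, 0, 0.2],
  [0, 0, -0.4, 0, 0, 0, 0.2],
  [0, 0, -0.6, 0, 0, 0, 0.2],
  [0, 0, -0.6, 0, 0, 0, 0.2],
  [0, 0, -0.6, 0, 0, 0, 0.2],
  [0, 0, -0.6, 0, 0, 0, 0.2],
  [0, 0, 0, 0, 0, 0, 0.2],
  [0, 0, 0, 0, 0, 0, 0.2],
])

```text
t: 29.15
ee_pos: [515.9, -267.4, 230.2]
ee_rot: [-3.046, -0.1, -0.697]
wrist_force: [-0.1, 0.1, -0.4]
gripper_width: 57.4
grasp_force: 0.0
```

```bash
python3 - <<'E'
from h import *
c=load('c_r4')
for n,o in(('scene','c_r4'),('side','s_r4')):
    a=load(o);c=grab(n);save(c,n+'10')
    A=R.from_euler('z',RY,degrees=True)*R.from_euler('y',-50,degrees=True)
    p=np.round(proj(a,np.array([540.9,-264.2,115.3])+A.apply([60,0,0]))).astype(int)
    for f in(a,c):
        r=cv2.cvtColor(f['frame'],cv2.COLOR_RGB2GRAY)[p[1]-4:p[1]+8:2,p[0]-10:p[0]+10]
        print('\n'.join(' '.join(f'{x:3d}' for x in q) for q in r),'\n')
E
```

```text
98  99 101 101 102 104 103 110 135 160 170 170 162 158 148 141 132 129 125 116
 96  97  97  98  99 103 118 145 167 174 173 173 172 172 165 162 156 157 157 155
101  96  97  97  97 107 131 159 169 172 174 175 176 173 167 159 166 171 173 171
132 126 113 106 105 102 109 127 145 163 168 175 171 166 171 177 180 180 180 178
150 148 146 147 139 141 133 127 128 138 151 153 156 163 175 179 176 174 175 179
146 149 150 151 150 150 147 145 141 139 139 122 119 127 141 149 152 158 163 162 

 95  95  98 102 104 105 103 118 146 170 173 170 166 158 150 151 150 152 148 141
 96  94  95 100  99 106 122 147 166 172 172 173 174 175 170 161 160 165 159 159
107  99  95  96  98 104 134 161 172 171 172 173 173 170 170 174 180 179 175 172
140 132 121 112 102 104 107 121 145 163 171 172 164 162 170 178 179 179 176 180
149 149 147 144 139 135 132 124 126 139 152 152 155 167 173 174 170 171 176 174
144 149 149 149 147 148 147 139 142 140 143 141 142 141 137 139 147 148 155 160 

 50  38 122 152 138 139 146 148 194 192 155 156 156 148 142 147 150 151 152 154
 90 141 157 165 177 150 133 147 146 191 190 153 154 154 148 145 148 151 152 151
155 162 172 175 178 184 171 150 150 151 195 192 154 154 156 116 117 151 152 151
170 174 177 180 182 180 180 162 143 150 140 117 113 116 128 154 127 122 151 151
176 180 180 177 171 169 171 183 158 111 107 106 103 102 106 103 117 138 146 150
179 180 177 171 172 158 133 124 124 123 124 127 134 140 138 139 134 131 138 148 

 84 141 160 150 138 137 145 152 182 182 158 157 152 138 136 147 149 150 152 154
 50  46  94 148 189 180 148 148 140 171 177 154 155 155 143 139 148 151 150 152
 54  49  41  87 159 211 195 146 145 141 174 177 153 155 153 144 140 148 151 151
 50  49  43  28 111 167 205 194 146 146 152 131 122 141 160 172 157 143 149 151
 32  81 162 187 178 172 169 206 188 111 104 104 105 104 102 108 125 137 145 150
187 185 181 174 170 170 148 123 124 123 121 122 150 139 122 138 134 131 138 148
```

Same place within a pixel after the hand has gone; handing in.

```bash
python3 -c "
from plant import sign_off
print(sign_off())"
```

```text
the job is handed in; nothing more can be done
None
```

The job is handed in: the tester was zeroed in its rest, pressed on the short, middle and long bars in that order (about 3 to 5 N each, model tilt about 13°), then laid back and let go at about 29 s, within a pixel of its first place; the judge gave no verdict.

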